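# Hang an accessory tray on the studio slat rail

## Robot

A 6-joint arm with a two-finger parallel gripper is mounted at the origin on the work surface. World frame = base frame: x ahead of the robot, y to its left, z up, the work surface at z = 0. Lengths are in m, angles in rad, forces in N, time in s.
With the tool pointing down it reaches from about 0.275 to 0.725 m from the base axis. Payload 15.9 kg.
Tool frame: the origin (TCP) lies midway between the tips of the shut fingers; the grasp point (between the pads) lies 19 mm behind it (manip.grasp_offset is the distance from the TCP to the grasp point, in m); z points along the fingers, y is the line along which they close (so a half turn about z gives the same grasp; the last joint's range is limited). The gripper opens to 85 mm and grips with 20 to 120 N. Pads are 22 mm wide; open, the fingers measure 114 mm over their backs; the gripper's body (76 mm by 85 mm) begins 54 mm behind the grasp point. The pads swing forward as they close: fully open they stand 13 mm farther back than shut.
Start: joints at [1.293, 0.213, -0.034, 1.323, 0, 1.571], TCP at [0.137, 0.481, 0.231] pointing down, gripper open.
Joint ranges: [-2.98, 2.98], [-0.74, 1.72], [-1.14, 1.35], [-2.1, 2.04], [-1.57, 1.44], [-3.14, 3.14]. Speed limits (rad/s): [1.89, 1.89, 2.39, 2.57, 3.14, 3.14].

## Interface

Orientations are given as [roll, pitch, yaw] about the fixed x, y, z axes, in that order (R = Rz(yaw) Ry(pitch) Rx(roll)).
In Python, from station import manip, eyes, order, search_frame, outline_of, tip_of gives the robot as it stands.
- The arm moves only by the tool step_arm, never from a script. Its argument "increments" is text: rows parted by semicolons, each of 7 numbers parted by spaces: the shift along the world's x, y, z in cm, then the turn, a rotation vector about the world's x, y, z in units of 5 degrees (1.0 is 5 degrees), then the closure in counts, from 0 (fully open) to 255 (shut). In form: x y z rx ry rz jaw; .... A call has 1 to 10 rows; each row is the pose to reach, as a shift and turn from the pose commanded when the call began; what a row does not reach only later rows make up. A row lasts 1/8 s, in which the tool goes at most 62.5 mm and 10.7 degrees, less where a joint would pass 70% of its speed; a pose out of reach is approached as far as the arm can. A call with a gripper value outside its range is refused whole. The fingers move at their own pace and stop on an object; the grip force is fixed at half the most. Time passes only in rows, so rows that repeat a pose let the fingers close. It gives the time, the measured TCP pose, the force, the opening and the grip force at its end, in the units of the state.
- manip.read_state(): the state, without advancing time (a new reading comes with each control period).
- eyes.read_camera(name): name is "side" or "top"; returns the picture (384x512x3 uint8, red, green, blue); there is no depth.
- eyes.calibration(name): a dict with "vertical_fov" (degrees; the focal length in pixels is half the picture's height over the tangent of half this angle, whatever the lens; pixels are square), "cx", "cy" (the principal point, pixels), "pose" (4x4, takes a point from camera to world coordinates). Camera axes: x right, y down, z forward; pixel columns grow to the right and rows downward; lengths in m; the calibration is good to about 2 mm. A picture is of the moment at which its call begins. calibration takes no time and is no camera call.
- order.job_done(): hands the job in; it is judged then, once.
Trained networks look in the newest picture that a camera, given by its name, has taken for a name from the list of things; names that differ only in an ending like _2 or _b are one class to them, and where a whole thing is asked for, a point or a joint stands for the part that bears it (a point fixed in the world has none). Each returns a list of dicts, best first, with "p" (0 to 1); they miss things now and then, are a little off and sometimes report something else, mostly with a low value. They report only what shows in the picture. A call takes as long as a camera call. They do not tell look-alikes from the thing itself.
- search_frame(camera, name): "box" ([centre column, centre row, width, height] in pixels, round what is visible of it).
- outline_of(camera, name): "region" (384x512 bool, what is visible of it) and "box" ([centre column, centre row, width, height] in pixels, round what is visible of it).
- tip_of(camera, name): "xy" ([column, row] in pixels: a listed point, or the origin of a listed thing).
The state is a dict: "time_s": time; "joints": joint angles; "qvel": joint speeds; "tau": joint torques, N m; "ee_pos": TCP position; "eef_rot": TCP orientation; "wrist_force": force on the tool from outside, world axes, zero at the start; "torque": the same for the moment, N m; "opening": finger opening in m; "finger_force": force on a finger pad.
Only numpy, scipy, OpenCV 4.12 (cv2) and the standard library are available. Lean on these libraries where they do the work, as an engineer would, in place of code of your own. Each camera call takes 0.05 s, during which the arm holds its last target. There are 200 camera calls.

## Task

Hang the loose hooked metal tray in the free place on the slat rail, straight above the rail's spring catch: tilt it so that its tongue goes up into the groove, then swing it down gently until its back plate lies flush and the catch snaps up in front of the plate's lower edge. Do not force it against the rail, and leave the other things on the bench where they are.

Things in the scene. Friction and masses are not known exactly. Their poses are not given: they have to be found in the camera images.
- bin_grip (a point): Loose hooked steel tray (0.2 to 0.4 kg), this point half-way up its lifting fin, 66 mm above its underside. Axes turn with the tray: x to its rear (hook side), y across, z up. Fin: upright, 10 mm thick across y, from 28 mm before to 16 mm behind this point, up to 16 mm above it. Tray 84 mm long, 50 mm wide; side and front walls end 26 mm below this point. Its twin, the plain tray, has no hook.
- bin_heel (a point): Middle of the lower rear edge of the hooked tray's back plate, 42 mm to the rear of bin_grip and 66 mm below it; same axes. The back plate is 4 mm thick, 50 mm wide, 64 mm tall. The tray is hollow underneath, 16 mm high between back plate and front wall.
- bin_web (a point): Where the underside of the hook's web meets the rear face of the back plate: 42 mm to the rear of bin_grip, 8 mm below it; same axes. The web is 6 mm thick, 40 mm wide and runs 10 mm to the rear; on its end stands the tongue.
- bin_tip (a point): Top of the hooked tray's tongue, middle of its thickness: 50 mm to the rear of bin_grip, 13 mm above it, 21 mm above the web's underside; same axes. The tongue is 4 mm thick, 40 mm wide; its front face is 6 mm behind the back plate's rear face. Level, the hook is too tall for the groove; with the tray's front raised about 45 degrees the tongue goes in freely.
- stand: Fixed stand carrying the slat rail: origin and axes of stand_face. Foot plate 12 mm thick, x from -30 to +80 mm, y to +-165 mm; posts at y = +-147 mm, 26 mm square, 202 mm tall. The aluminium rail between them is 268 mm long (y), 32 mm deep (x), 126 mm tall and bears at most 40 N of contact force in all. A tray of the same shape hangs already at y = +98 mm.
- stand_face (a point): Point at bench height in the plane of the rail's front face, straight below the middle of the free place. x points into the rail, away from the side where trays are hung; y along the rail; z up. A seated tray has these axes directions, its back plate on this plane and its underside 74 mm below the groove's upper edge.
- groove_mid (a point): Nominal place of the groove's upper edge, 138 mm above stand_face. The true edge is anywhere within 22 mm above or below this point: the rail's height was set by hand and is not measured; find it by feel or sight. The rail's flat top is 26 mm above that edge. The groove is open 16 mm downward from it, in a lip 4 mm thick; behind, it is 24 mm deep, from 16 mm above to 23 mm below the edge.
- catch (a joint): Spring catch on the rail below the free place, 30 mm wide: how far its nose is pressed down, m (0 up, most 0.0145). The nose stands out from 5.5 to 28 mm from the rail's face, rising at 30 degrees towards it, its top 11.5 mm above a seated tray's underside. The swinging plate's lower edge presses it down (3 to 5 N of spring, more than the tray's weight does) till it snaps up before the plate.
- plain_tray: Loose steel tray like the hooked one but with no hook (84 x 50 mm, back plate 64 mm tall, fin to 82 mm); origin in the middle of its underside. To be left alone.
- mug: White mug, 80 mm across, 92 mm tall; origin under its centre. To be left alone.
- jar: Small glass jar, 50 mm across, 55 mm tall; origin under its centre. To be left alone.
- screwdriver: Screwdriver with a black handle, 170 mm long, lying; origin under its middle. To be left alone.
- tape_roll: Roll of black tape, 60 mm across, 19 mm tall; origin under its centre. To be left alone.
- effects_box: Grey effects box with knobs, 75 x 130 x 60 mm; origin under its centre. To be left alone.
- blank_weight: Brass weight, 44 mm across, 30 mm tall; origin under its centre. To be left alone.
There are look-alikes about, which are no part of the job. What is shaped like the part that bears bin_grip but black or turquoise is not meant.

How it is judged:
On the way:
1. with the tongue behind the rail's face, in the groove, the plate's lower edge presses the catch down (x of bin_tip in the frame of stand_face between 0.003 and 0.03 m and x of bin_heel in the frame of stand_face between -0.035 and -0.003 m and value of joint catch above 0.0008 m), for 0.02 s.
At the end, for the whole second after the job is handed in: The hooked tray hangs in the groove, upright within 4.5 degrees, square to the rail within 5.7, its plate flush (lower edge within 4 mm of the rail's face), tongue just behind the lip, within 15 mm of the catch's middle, and the catch has snapped up before the plate (pressed under 2 mm) (x of bin_heel in the frame of stand_face between -0.004 and 0.002 m and x of bin_tip in the frame of stand_face between 0.003 and 0.012 m and y of bin_heel in the frame of stand_face between -0.015 and 0.015 m and z of bin_heel in the frame of stand_face between 0.038 and 0.09 m and angle between bin_tip's own z axis and vertical below 0.08 rad and angle between the x axis of bin_tip and the x axis of stand_face, either way round below 0.1 rad and value of joint catch below 0.002 m); the robot touches nothing.
It fails at once if another thing on the bench is moved more than 30 mm (distance of any of plain_tray, mug, jar, screwdriver, tape_roll, effects_box, blank_weight from where it was at the start of the episode above 0.03 m).
It fails at once if the rail or its catch is loaded with more than 45 N (contact force between stand and anything else above 45 N).
It also fails if it takes over 64 s, if anything falls off the work surface, if the arm or the gripper's body presses on something with over 40 N, if the wrist force passes 120 N, or if a joint passes its speed limit or range.

## Working session

There is one attempt and no reset: what is moved stays moved. The work goes in short steps, Python scripts to look and compute and a tool call to move; the robot and the scene stay as the last step left them, time stands still between calls to the robot, and variables do not carry over. Pictures are saved under pics/ and viewed, at most 11 in all, crops included, and the job is handed in when it is done.

Besides the shell and the picture viewer there is one more tool, called after "Emit:" by a JSON object that holds its "op" and its "data", one argument or row to a line. step_arm: Moves the arm, as the interface text tells. Its arguments: {"type":"object","properties":{"increments":{"type":"string"}},"required":["increments"]}

```bash
mkdir -p pics
cat > h.py <<'E'
import numpy as np, cv2
from station import manip, eyes, order, search_frame, outline_of, tip_of
def proj(cam,P):
    c=eyes.calibration(cam);T=np.array(c["pose"]);f=192/np.tan(np.radians(c["vertical_fov"])/2)
    p=(np.atleast_2d(P)-T[:3,3])@T[:3,:3]
    return np.c_[c["cx"]+f*p[:,0]/p[:,2],c["cy"]+f*p[:,1]/p[:,2]]
def ray(cam,uv):
    c=eyes.calibration(cam);T=np.array(c["pose"]);f=192/np.tan(np.radians(c["vertical_fov"])/2)
    d=T[:3,:3]@np.array([(uv[0]-c["cx"])/f,(uv[1]-c["cy"])/f,1]);return T[:3,3],d
def atz(cam,uv,z):
    o,d=ray(cam,uv);return o+d*(z-o[2])/d[2]
def tri(u1,u2):
    A=[];b=[]
    for c,u in(("side",u1),("top",u2)):
        o,d=ray(c,u);d=d/np.linalg.norm(d);M=np.eye(3)-np.outer(d,d);A.append(M);b.append(M@o)
    x=np.linalg.lstsq(np.vstack(A),np.hstack(b),rcond=None)[0];return x
E
cat > a.py <<'E'
from h import *
ims=[]
np.set_printoptions(precision=3,suppress=True)
for c in("side","top"):
    im=eyes.read_camera(c);cv2.imwrite(f"pics/{c}0.png",im[:,:,::-1]);
    print(c,np.array(eyes.calibration(c)["pose"]),{k:v for k,v in eyes.calibration(c).items() if k!="pose"})
    for n in("bin_grip","bin_heel","bin_web","bin_tip","stand_face","groove_mid","catch","stand","plain_tray"):
        print(c,n,[(np.round(r["xy"],1).tolist(),round(float(r["p"]),2)) for r in tip_of(c,n)][:4])
    print([(np.round(r["box"]),round(float(r["p"]),2)) for r in search_frame(c,"bin_grip")])
a=np.hstack([cv2.imread("pics/side0.png"),cv2.imread("pics/top0.png")])
print(manip.read_state())
E
python3 a.py
```

```text
side [[ 0.812 -0.348  0.468  0.078]
 [-0.583 -0.466  0.665 -0.664]
 [-0.013 -0.814 -0.581  0.671]
 [ 0.     0.     0.     1.   ]] {'vertical_fov': 50.179614444142175, 'cx': 252.91362212098835, 'cy': 191.93058895905725}
side bin_grip [([201.5, 236.2], 0.96), ([237.0, 290.1], 0.73), ([244.6, 223.3], 0.7)]
side bin_heel [([255.1, 294.5], 0.96), ([183.5, 266.3], 0.82), ([237.7, 234.3], 0.65)]
side bin_web [([179.1, 243.9], 0.83), ([253.5, 277.2], 0.8), ([235.9, 216.7], 0.64), ([193.1, 128.4], 0.42)]
side bin_tip [([233.2, 207.2], 0.94), ([173.0, 239.5], 0.9), ([255.1, 264.5], 0.66)]
side stand_face [([196.9, 174.0], 0.66), ([383.7, 303.2], 0.39)]
side groove_mid [([189.4, 127.0], 0.95)]Traceback (most recent call last):
  File "a.py", line 8, in <module>
    print(c,n,[(np.round(r["xy"],1).tolist(),round(float(r["p"]),2)) for r in tip_of(c,n)][:4])
                                                                              ~~~~~~^^^^^
ValueError: it knows: bin_grip, bin_heel, bin_tip, bin_web, blank_weight, effects_box, groove_mid, jar, mug, plain_tray, screwdriver, stand, stand_face, tape_roll
```

```bash
sed -i 's/"catch",//' a.py; python3 a.py
```

```text
side [[ 0.812 -0.348  0.468  0.078]
 [-0.583 -0.466  0.665 -0.664]
 [-0.013 -0.814 -0.581  0.671]
 [ 0.     0.     0.     1.   ]] {'vertical_fov': 50.179614444142175, 'cx': 252.91362212098835, 'cy': 191.93058895905725}
side bin_grip [([196.9, 237.4], 0.86), ([239.8, 287.6], 0.8), ([199.8, 175.6], 0.62), ([247.0, 221.4], 0.61)]
side bin_heel [([254.0, 297.4], 0.82), ([238.7, 233.9], 0.81), ([180.9, 266.0], 0.71)]
side bin_web [([234.3, 215.6], 0.8), ([250.4, 277.5], 0.79), ([177.0, 244.8], 0.58), ([233.9, 205.8], 0.24)]
side bin_tip [([174.5, 238.8], 0.86), ([233.4, 205.9], 0.8), ([254.7, 268.8], 0.74), ([237.4, 212.6], 0.2)]
side stand_face [([196.4, 171.6], 0.87)]
side groove_mid [([191.0, 132.7], 0.69)]
side stand [([192.3, 174.3], 0.73)]
side plain_tray [([303.0, 291.5], 0.59)]
[(array([237., 298.,  47.,  61.]), 0.93), (array([245., 232.,  34.,  54.]), 0.66), (array([196., 248.,  50.,  38.]), 0.59)]
top [[-0.009 -0.978  0.206  0.325]
 [-1.     0.009 -0.003 -0.021]
 [ 0.001 -0.206 -0.979  1.122]
 [ 0.     0.     0.     1.   ]] {'vertical_fov': 45.106604893806434, 'cx': 260.97660005
[... 445 characters left out ...]
 203.1], 0.68)]
top groove_mid [([116.8, 192.5], 0.93)]
top stand [([132.2, 204.5], 0.75)]
top plain_tray [([355.7, 221.2], 0.75)]
[(array([272., 226.,  43.,  28.]), 0.73), (array([341., 275.,  32.,  46.]), 0.7), (array([271., 280.,  29.,  47.]), 0.63)]
{'time_s': 1.35, 'joints': array([ 1.293,  0.213, -0.034,  1.323,  0.   ,  1.571]), 'qvel': array([ 0.002, -0.001,  0.   , -0.001,  0.001,  0.001]), 'tau': array([ -0.002, -68.597,  48.732,   0.002,  -0.   ,   0.   ]), 'ee_pos': array([0.137, 0.481, 0.231]), 'eef_rot': array([-3.142, -0.   ,  2.864]), 'wrist_force': array([ 0.257, -0.26 , -0.296]), 'torque': array([ 0.019, -0.022, -0.039]), 'finger_force': 0.0, 'opening': 0.08526223196719059}
```

View pics/side0.png

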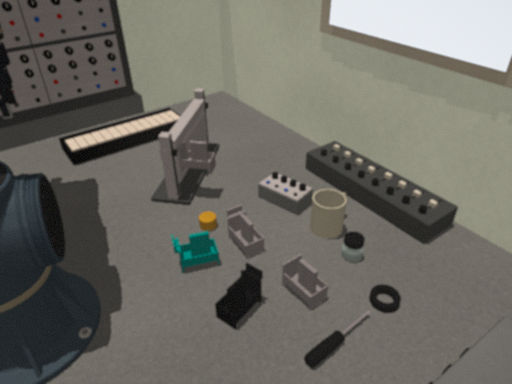

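View pics/top0.png

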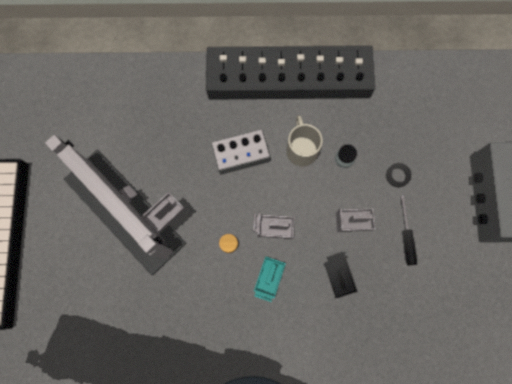

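Candidates by pixel (side / top view):
- turquoise: (197,248) / (270,280)
- black: (239,295) / (341,275)
- plain grey, no hook: (304,282) / (356,220)
- already hung: (200,155) / (165,211)
- grey with a hook at its left end: (245,230) / (275,227). This is my choice, and I'll check it in a close crop.

Run:
```python
import cv2,numpy as np
s=cv2.imread("pics/side0.png");t=cv2.imread("pics/top0.png")
r=lambda i,x,y,w,h,W,H:cv2.resize(i[y:y+h,x:x+w],(W,H),interpolation=cv2.INTER_CUBIC)
A=np.hstack([r(s,215,200,60,60,300,300),r(t,245,200,60,60,300,300)])
cv2.imwrite("pics/c1.png",A)
B=np.hstack([r(s,145,85,85,125,408,600),r(t,40,130,150,150,390,390) if 0 else cv2.copyMakeBorder(r(t,40,130,150,150,390,390),0,210,0,0,0)])
cv2.imwrite("pics/c2.png",B)
```

```text
(no output)
```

View pics/c1.png

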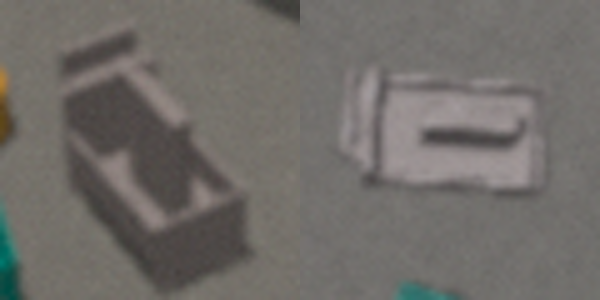

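View pics/c2.png

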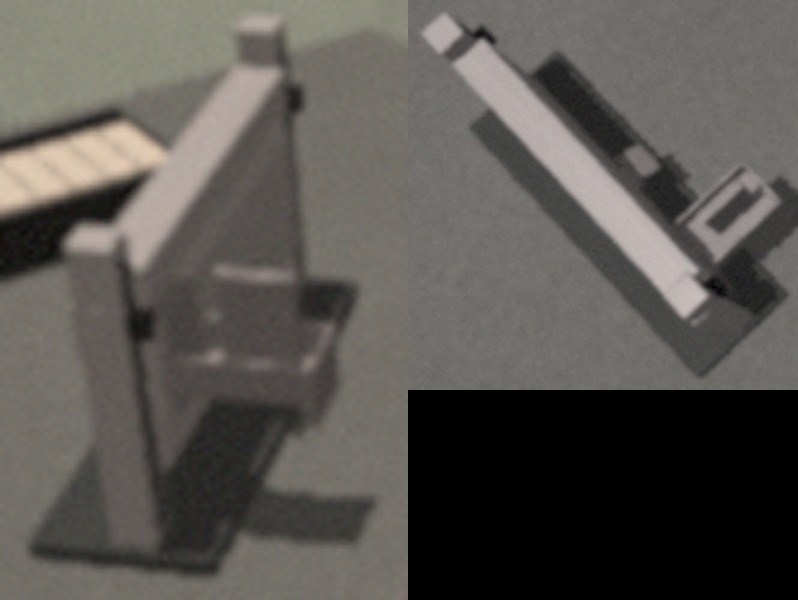

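Close crop: tongue and web stand out at the left end (255–260,222 top; 232,210 side) of a grey tray, so this is the hooked one. The stand's catch shows at about (129,191) in the top view. Next I'll fit both poses.

```bash
cat > fit.py <<'E'
from h import *
from scipy.optimize import least_squares
np.set_printoptions(precision=4,suppress=True)
def Rz(a):return np.array([[np.cos(a),-np.sin(a),0],[np.sin(a),np.cos(a),0],[0,0,1]])
s=lambda x,y:(145+x/4.8,85+y/4.8)
t=lambda x,y:(40+(x-408)/2.6,130+y/2.6)
# stand
obs=[("top",(-.03,.165,.012),t(788,292)),("top",(.08,.165,.012),t(702,375)),("top",(.08,-.165,.012),t(472,125)),("top",(-.03,-.165,.012),t(558,52)),
("side",(.08,.165,.012),s(30,545)),("side",(-.03,.165,.012),s(217,560)),("side",(-.03,-.165,.012),s(357,286)),
("top",(.032,-.134,'h'),t(455,60)),("top",(0,-.134,'h'),t(485,40)),("top",(.032,.134,'h'),t(667,290)),("top",(0,.134,'h'),t(700,268)),
("side",(0,-.134,'h'),s(285,82)),("side",(0,.134,'h'),s(138,275)),("side",(.032,.134,'h'),s(122,222))]
def P(p,l):
    return Rz(p[2])@np.array([l[0],l[1],p[3]+.026 if l[2]=='h' else l[2]])+[p[0],p[1],0]
f=lambda p:np.concatenate([(proj(c,P(p,l))[0]-uv) for c,l,uv in obs])
x0=atz("top",(120,210),0)
r=least_squares(f,[x0[0],x0[1],2.4,.138],loss="soft_l1",x_scale=.01);print("stand",r.x);print(f(r.x).reshape(-1,2).round(1).tolist())
st=r.x
s=lambda x,y:(215+x/5,200+y/5)
t=lambda x,y:(245+(x-300)/5,200+y/5)
ob2=[("side",(-.042,.025,-.066),s(165,288)),("side",(-.042,-.025,-.066),s(250,252)),("side",(-.042,.025,-.026),s(150,228)),("side",(-.042,-.025,-.026),s(243,195)),("side",(.042,.025,-.066),s(70,160)),
("top",(-.042,-.025,-.026),t(545,95)),("top",(-.042,.025,-.026),t(540,187)),("top",(.042,-.025,-.002),t(380,75)),("top",(.042,.025,-.002),t(378,183)),
("top",(.016,0,.016),t(425,132)),("top",(-.028,0,.016),t(525,128)),("side",(.05,.02,.013),s(65,68)),("side",(.05,-.02,.013),s(135,30))]
f2=lambda p:np.concatenate([(proj(c,Rz(p[2])@np.array(l)+[p[0],p[1],.066])[0]-uv) for c,l,uv in ob2])
x0=atz("top",(275,227),.06)
r=least_squares(f2,[x0[0],x0[1],1.57],loss="soft_l1",x_scale=.01);print("tray grip",r.x);print(f2(r.x).reshape(-1,2).round(1).tolist())
for n in("mug","jar","effects_box","blank_weight","plain_tray"):
    print(n,[atz("top",q["xy"],0) for q in tip_of("top",n)[:1]])
print("post top side",[proj("side",P(st,(x,.147+dy,z)))[0].round(1).tolist() for z in(.202,.214) for x,dy in((.003,.013),(.029,.013))])
E
python3 fit.py
```

```text
stand [0.5435 0.2915 2.3387 0.1502]
[[0.5, -0.5], [-0.6, 0.2], [-1.1, -0.2], [-0.2, -2.0], [-0.5, -0.6], [-0.7, 0.2], [0.1, -1.6], [0.0, 0.9], [0.1, -1.5], [1.9, 2.2], [0.9, -0.3], [-0.2, -2.6], [1.3, -1.0], [-7.4, 9.1]]
tray grip [ 0.4767 -0.062   1.5194]
[[-2.3, 2.2], [-1.1, 0.9], [0.3, 1.3], [0.3, -0.5], [-1.6, 7.1], [1.4, -2.1], [1.8, 0.5], [-1.1, -1.3], [-1.6, -1.4], [0.9, -2.7], [0.3, -1.1], [-2.1, -2.5], [-1.5, -0.7]]
mug [array([ 0.6734, -0.1274,  0.    ])]
jar [array([ 0.657, -0.233,  0.   ])]
effects_box [array([0.6674, 0.0247, 0.    ])]
blank_weight [array([0.4447, 0.0561, 0.    ])]
plain_tray [array([ 0.4938, -0.2559,  0.    ])]
post top side [[169.0, 136.9], [158.9, 136.2], [168.4, 132.5], [158.2, 131.8]]
```

Emit:
{"op": "step_arm", "data": {
  "increments": "0 0 5 0 0 0 0; 33.8 -56.9 5 0 0 -15.4 0; 33.8 -56.9 5 0 0 -15.4 0; 33.8 -56.9 5 0 0 -15.4 0; 33.8 -56.9 5 0 0 -15.4 0; 33.8 -56.9 5 0 0 -15.4 0; 33.8 -56.9 5 0 0 -15.4 0; 33.8 -56.9 5 0 0 -15.4 0; 33.8 -56.9 5 0 0 -15.4 0; 33.8 -56.9 5 0 0 -15.4 0"
}}

```text
time_s: 2.85
ee_pos: [0.4235, -0.002, 0.2815]
eef_rot: [3.141, -0.0, 1.519]
wrist_force: [1.3, 1.5, 0.0]
opening: 0.0857
finger_force: 0.0
```

Emit:
{"op": "step_arm", "data": {
  "increments": "5.1 -8.6 -5 2 -0.1 0 0; 5.1 -8.6 -10 4 -0.2 0 0; 5.1 -8.6 -15.7 5 -0.25 0 0; 5.1 -8.6 -15.7 5 -0.25 0 0; 5.1 -8.6 -15.7 5 -0.25 0 0; 5.1 -8.6 -15.7 5 -0.25 0 0"
}}

```text
time_s: 3.6
ee_pos: [0.4743, -0.0856, 0.1259]
eef_rot: [3.14, -0.436, 1.521]
wrist_force: [0.4, 0.6, 0.6]
opening: 0.0853
finger_force: 0.0
```

Run:
```python
from h import *
s=eyes.read_camera("side");t=eyes.read_camera("top")
st=manip.read_state();print(st["ee_pos"],st["eef_rot"],st["joints"])
r=lambda i,x,y,w,h:cv2.resize(i[y:y+h,x:x+w,::-1],(400,400),interpolation=cv2.INTER_CUBIC)
cv2.imwrite("pics/c3.png",np.hstack([r(s,200,180,80,80),r(t,235,190,80,80)]))
for n in("bin_grip","bin_tip","bin_heel"):
  for c in("side","top"):print(c,n,[(np.round(q["xy"],1).tolist(),round(float(q["p"]),2)) for q in tip_of(c,n)][:4])
R=np.array([[np.cos(1.5194),-np.sin(1.5194),0],[np.sin(1.5194),np.cos(1.5194),0],[0,0,1]])
g=np.array([.4767,-.062,.066])
for n,l in(("grip",(0,0,0)),("tip",(.05,0,.013)),("heel",(.042,0,-.066))):print(n,[proj(c,g+R@np.array(l))[0].round(1).tolist() for c in("side","top")])
```

```text
[ 0.47460401 -0.08549881  0.12616141] [ 3.138924   -0.43570102  1.52231129] [-0.43736846  0.35743841 -0.19246337  1.19296388  0.40230849  1.14733344]
side bin_grip [([195.6, 239.4], 0.88), ([240.3, 288.2], 0.8), ([245.6, 224.4], 0.55)]
top bin_grip [([268.9, 273.4], 0.88), ([270.5, 224.4], 0.67), ([116.9, 191.5], 0.15)]
side bin_tip [([255.7, 269.8], 0.89), ([234.6, 208.0], 0.74), ([174.7, 238.7], 0.57), ([192.5, 128.5], 0.45)]
top bin_tip [([251.5, 220.8], 0.77), ([261.9, 299.7], 0.59), ([238.4, 153.6], 0.57)]
side bin_heel [([184.9, 267.6], 0.95), ([234.8, 232.6], 0.79), ([255.8, 293.8], 0.64)]
top bin_heel [([261.8, 292.4], 0.93), ([256.2, 227.7], 0.72)]
grip [[244.6, 223.8], [277.7, 225.0]]
tip [[233.3, 208.2], [256.0, 223.3]]
heel [[236.3, 235.3], [259.6, 228.1]]
```

View pics/c3.png

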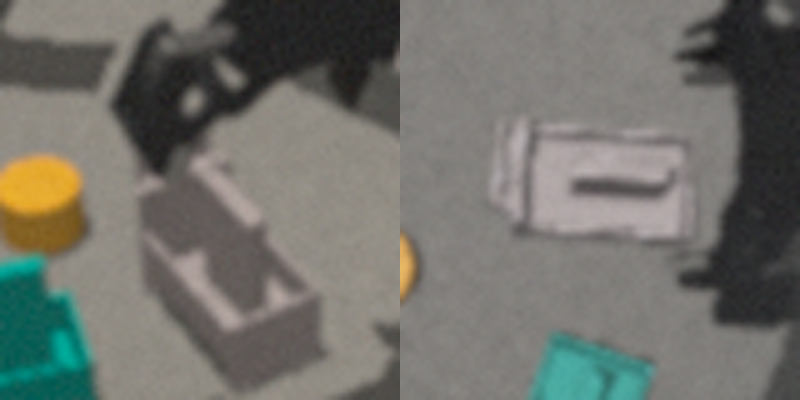

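The crop shows the fin between columns 269 and 290 at row 225–227 in the top view, which agrees with the fit (277.7,225). The gripper is lined up from the front, so I'll go in and close.

Emit:
{"op": "step_arm", "data": {
  "increments": "0.1 1.6 -3.7 0 0 0 0; 0.2 2.6 -6 0 0 0 0; 0.2 3.1 -7.4 0 0 0 0; 0.2 3.1 -7.4 0 0 0 0; 0.2 3.1 -7.4 0 0 0 255; 0.2 3.1 -7.4 0 0 0 255; 0.2 3.1 -7.4 0 0 0 255; 0.2 3.1 -7.4 0 0 0 255; 0.2 3.1 -7.4 0 0 0 255; 0.2 3.1 -7.4 0 0 0 255"
}}

```text
time_s: 5.25
ee_pos: [0.4755, -0.0549, 0.0501]
eef_rot: [-3.141, -0.437, 1.52]
wrist_force: [-0.2, -0.5, -4.2]
opening: 0.0092
finger_force: 60.7
```

Emit:
{"op": "step_arm", "data": {
  "increments": "0 0 2 0 0 0 255; 0 0 6 0 0 0 255; 0 0 12 0 0 0 255; 0 0 17 0 0 0 255; 0 0 17 0 0 0 255; 0 0 17 0 0 0 255"
}}

```text
time_s: 6.0
ee_pos: [0.4754, -0.0548, 0.2194]
eef_rot: [-3.14, -0.437, 1.519]
wrist_force: [-1.2, 0.3, -4.2]
opening: 0.0091
finger_force: 60.9
```

```bash
cat > edge.py <<'E'
from h import *
from scipy.optimize import least_squares
from scipy.ndimage import map_coordinates, gaussian_filter1d
np.set_printoptions(precision=4,suppress=True)
G={c:cv2.cvtColor(cv2.imread(f"pics/{c}0.png"),cv2.COLOR_BGR2GRAY).astype(float) for c in("side","top")}
def Rz(a):return np.array([[np.cos(a),-np.sin(a),0],[np.sin(a),np.cos(a),0],[0,0,1]])
# cam, A, B (stand frame; z 'h' = rail top)
E=[("top",(0,-.125,'h'),(0,.06,'h')),("top",(.032,-.125,'h'),(.032,.125,'h')),
("side",(0,-.12,'h'),(0,.11,'h')),("side",(.032,-.125,'h'),(.032,.09,'h')),
("top",(.08,-.155,.012),(.08,.155,.012)),("side",(-.03,.165,.0),(.08,.165,.0)),
("side",(.08,.1,.012),(.08,.16,.012)),("top",(-.02,.165,0),(.07,.165,0)),("side",(-.03,.06,.0),(-.03,.16,.0))]
def W(p,l):return Rz(p[2])@np.array([l[0],l[1],p[3]+.026 if l[2]=='h' else l[2]])+[p[0],p[1],0]
def run(p,w,use):
    out=[]
    for i in use:
        c,a,b=E[i];pts=np.linspace(W(p,a),W(p,b),25);uv=proj(c,pts);t=uv[-1]-uv[0];n=np.array([-t[1],t[0]])/np.hypot(*t)
        s=np.arange(-w,w+.01,.25);q=uv[:,None]+s[None,:,None]*n
        v=gaussian_filter1d(map_coordinates(G[c],[q[...,1],q[...,0]],order=1),3,axis=1)
        prof=np.abs(np.gradient(np.median(v,0)));g=np.abs(np.gradient(v,axis=1))*np.exp(-.5*(s/w)**2)
        k=g.argmax(1);ok=g.max(1)>.4*np.median(g.max(1))
        out.append((i,pts,uv,n,s[k],ok))
    return out
def go(use,p=np.array([.5435,.2915,2.3387,.147])):
    for w in(5,4,3,3,2.5,2.5,2.5,2.5):
        o=run(p,w,use)
        T=[(E[i],n,uv+d[:,None]*n,ok) for i,pts,uv,n,d,ok in o]
        f=lambda x:np.concatenate([((proj(e[0],np.linspace(W(x,e[1]),W(x,e[2]),25))-tg)@n)[ok] for e,n,tg,ok in T])
        p=least_squares(f,p,loss="soft_l1",f_scale=.5,x_scale=[.01,.01,.01,.01]).x
    o=run(p,2.5,use)
    print(use,p,[(i,round(float(np.median(d[ok])),2),int(ok.sum())) for i,_,_,_,d,ok in o]);return p
if __name__=="__main__":
    go(range(9));go(range(4));go([0,1,2,3,4,5,7]);go([0,1,2,4,6,7,8])
    p=go(range(9),np.array([.5435,.2915,2.3387,.141]))
    im=cv2.resize(np.hstack([cv2.imread("pics/side0.png")[85:215,140:240],cv2.imread("pics/top0.png")[130:260,40:190] ]),None,fx=3.2,fy=3.2,interpolation=cv2.INTER_CUBIC)
    for c,a,b in E:
        q=proj(c,[W(p,a),W(p,b)])-([140,85] if c=="side" else [-60,130])
        cv2.line(im,*[tuple(int(v) for v in x*3.2) for x in q],(0,0,255),1)
    cv2.imwrite("pics/c4.png",im)
    s=manip.read_state();print(s["time_s"],s["ee_pos"],s["eef_rot"],s["wrist_force"],s["opening"])
E
python3 edge.py
```

```text
range(0, 9) [0.542  0.2941 2.341  0.1506] [(0, 0.0, 25), (1, 0.5, 25), (2, -0.25, 25), (3, 0.0, 24), (4, 0.0, 25), (5, 0.25, 25), (6, -0.5, 25), (7, -0.25, 25), (8, -0.25, 20)]
range(0, 4) [34.6848 33.2693  2.3069  0.3673] [(0, nan, 0), (1, nan, 0), (2, nan, 0), (3, nan, 0)]
  return _methods._mean(a, axis=axis, dtype=dtype,
  ret = ret.dtype.type(ret / rcount)
Traceback (most recent call last):
  File "edge.py", line 32, in <module>
    go(range(9));go(range(4));go([0,1,2,3,4,5,7]);go([0,1,2,4,6,7,8])
                              ~~^^^^^^^^^^^^^^^^^
  File "edge.py", line 28, in go
    p=least_squares(f,p,loss="soft_l1",f_scale=.5,x_scale=[.01,.01,.01,.01]).x
      ~~~~~~~~~~~~~^^^^^^^^^^^^^^^^^^^^^^^^^^^^^^^^^^^^^^^^^^^^^^^^^^^^^^^^^
  File "edge.py", line 27, in <lambda>
    f=lambda x:np.concatenate([((proj(e[0],np.linspace(W(x,e[1]),W(x,e[2]),25))-tg)@n)[ok] for e,n,tg,ok in T])
                                 ~~~~^^^^^^^^^^^^^^^^^^^^^^^^^^^^^^^^^^^^^^^^^^
  File "h.py", line 4, in proj
    c=eyes.calibration(cam);T=np.array(c["pose"]);f=192/np.tan(np.radians(c["vertical_fov"])/2)
ValueError: time passes only in moves, steps and waits
```

```bash
sed -i 's/^from station.*/&\nC={c:eyes.calibration(c) for c in("side","top")}/; s/c=eyes.calibration(cam)/c=C[cam]/' h.py
sed -i 's/go(range(4));//' edge.py; python3 edge.py
```

```text
range(0, 9) [0.542  0.2941 2.341  0.1506] [(0, 0.0, 25), (1, 0.5, 25), (2, -0.25, 25), (3, 0.0, 24), (4, 0.0, 25), (5, 0.25, 25), (6, -0.5, 25), (7, -0.25, 25), (8, -0.25, 20)]
[0, 1, 2, 3, 4, 5, 7] [0.5416 0.2943 2.3352 0.1498] [(0, -0.25, 25), (1, 0.25, 25), (2, -0.25, 25), (3, 0.25, 24), (4, 0.0, 25), (5, 0.25, 24), (7, -0.25, 25)]
[0, 1, 2, 4, 6, 7, 8] [0.5417 0.2939 2.342  0.1496] [(0, 0.0, 25), (1, 0.5, 25), (2, 0.0, 25), (4, 0.0, 25), (6, -0.5, 25), (7, 0.0, 25), (8, -0.12, 20)]
range(0, 9) [0.542  0.2941 2.3411 0.1506] [(0, 0.0, 25), (1, 0.5, 25), (2, -0.25, 25), (3, 0.0, 24), (4, 0.0, 25), (5, 0.25, 25), (6, -0.5, 25), (7, -0.25, 25), (8, -0.25, 20)]
6.0 [ 0.4754 -0.0548  0.2194] [-3.14   -0.4369  1.5194] [-1.2497  0.3188 -4.2339] 0.009120579501464922
```

View pics/c4.png

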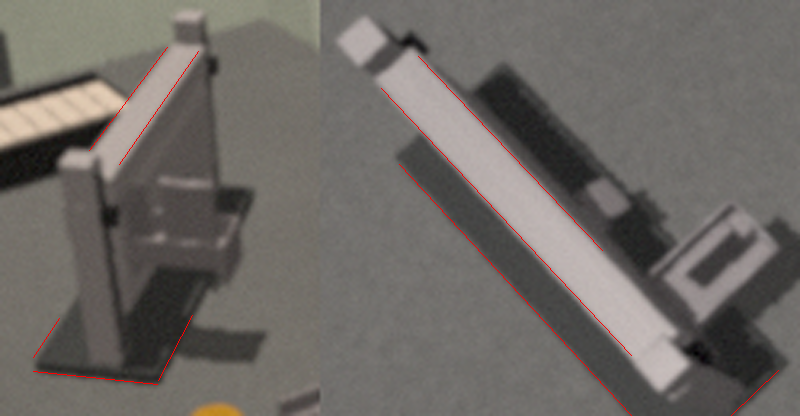

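```bash
cat > plan.py <<'E'
import numpy as np
st=[(0,4,0,16),(0,32,16,26),(0,4,-100,-16),(4,32,-100,-23),(24,32,-23,16)]
tr=[(-4,0,-58,6),(0,10,0,6),(6,10,0,21)]   # rel J (web underside x plate face)
def samp(b,n=9):
    x=np.linspace(b[0],b[1],n);z=np.linspace(b[2],b[3],max(n,int((b[3]-b[2])/1.0)))
    return np.array([(X,Z) for X in(b[0],b[1]) for Z in z]+[(X,Z) for Z in(b[2],b[3]) for X in x])
def sdf(P,b):
    c=np.array([(b[0]+b[1])/2,(b[2]+b[3])/2]);h=np.array([(b[1]-b[0])/2,(b[3]-b[2])/2])
    q=np.abs(P-c)-h;return np.linalg.norm(np.maximum(q,0),axis=-1)+np.minimum(q.max(-1),0)
def clr(a,j):
    R=np.array([[np.cos(a),np.sin(a)],[-np.sin(a),np.cos(a)]])
    m=99
    for t in tr:
        P=samp(t)@R.T+j
        for s in st:m=min(m,sdf(P,s).min())
    for s in st:
        Q=(samp(s)-j)@R
        for t in tr:m=min(m,sdf(Q,t).min())
    return m
if __name__=="__main__":
    for d in(55,50,45,40,35,30,25,20,15,10,5,2,0):
        a=np.radians(d);g=[(clr(a,np.array([x,z])),x,z) for x in np.arange(-6,1.01,.5) for z in np.arange(-17,-3,.5)]
        b=max(g);ok=[q for q in g if q[0]>=-.05]
        zr={x:(min(q[2] for q in ok if q[1]==x),max(q[2] for q in ok if q[1]==x)) for x in(-4.,-2.,-1.,0.) if any(q[1]==x for q in ok)}
        print(d,"best",np.round(b,2),zr)
E
python3 plan.py
```

```text
55 best [ 2.07 -6.   -5.5 ] {-4.0: (np.float64(-7.5), np.float64(-5.0)), -2.0: (np.float64(-7.5), np.float64(-7.0)), -1.0: (np.float64(-8.5), np.float64(-7.0)), 0.0: (np.float64(-10.0), np.float64(-7.0))}
50 best [ 2.34 -6.   -6.  ] {-4.0: (np.float64(-8.0), np.float64(-4.5)), -2.0: (np.float64(-8.5), np.float64(-7.0)), -1.0: (np.float64(-10.0), np.float64(-7.0)), 0.0: (np.float64(-11.0), np.float64(-7.0))}
45 best [ 2.49 -6.   -6.  ] {-4.0: (np.float64(-8.5), np.float64(-4.5)), -2.0: (np.float64(-10.0), np.float64(-6.5)), -1.0: (np.float64(-11.0), np.float64(-7.5)), 0.0: (np.float64(-12.0), np.float64(-7.5))}
40 best [ 2.57 -5.   -7.  ] {-4.0: (np.float64(-9.5), np.float64(-4.5)), -2.0: (np.float64(-11.0), np.float64(-6.5)), -1.0: (np.float64(-11.5), np.float64(-7.0)), 0.0: (np.float64(-12.5), np.float64(-7.5))}
35 best [  2.79   0.5  -10.  ] {-4.0: (np.float64(-10.0), np.float64(-4.5)), -2.0: (np.float64(-11.5), np.float64(-6.0)), -1.0: (np.float64(-12.5), np.float64(-7.0)), 0.0: (np.float64(-13.0), np.float64(-7.5))}
30 best [  2.95  -0.5  -10.  ] {-4.0: (np.float64(-11.0), np.flo
[... 762 characters left out ...]
(-6.5))}
10 best [  2.41  -1.5  -10.5 ] {-4.0: (np.float64(-14.5), np.float64(-11.0)), -2.0: (np.float64(-14.5), np.float64(-6.0)), -1.0: (np.float64(-15.0), np.float64(-6.0)), 0.0: (np.float64(-15.0), np.float64(-6.5))}
5 best [  1.7  -1.5 -13.5] {-2.0: (np.float64(-15.5), np.float64(-6.0)), -1.0: (np.float64(-15.5), np.float64(-6.0)), 0.0: (np.float64(-15.5), np.float64(-6.0))}
2 best [ 1.28 -1.   -8.  ] {-2.0: (np.float64(-15.5), np.float64(-6.0)), -1.0: (np.float64(-15.5), np.float64(-6.0)), 0.0: (np.float64(-15.5), np.float64(-6.0))}
0 best [ 1. -1. -7.] {-2.0: (np.float64(-16.0), np.float64(-6.0)), -1.0: (np.float64(-16.0), np.float64(-6.0)), 0.0: (np.float64(-16.0), np.float64(-6.0))}
```

Edge fit agrees with the picture: the stand is at (0.542,0.294), yaw 134°, with the groove edge at about 0.150. Next I'll carry the tray in front of the rail.

Emit:
{"op": "step_arm", "data": {
  "increments": "0 0 3 0 0 1 255; 5 6 3 0 0 3 255; 10 12 3 0 0 5 255; 15.7 20 3 0 0 7 255; 15.7 25.6 3 0 0 9.4 255; 15.7 25.6 3 0 0 9.4 255; 15.7 25.6 3 0 0 9.4 255; 15.7 25.6 3 0 0 9.4 255"
}}

```text
time_s: 7.0
ee_pos: [0.6311, 0.204, 0.2448]
eef_rot: [-3.141, -0.438, 2.343]
wrist_force: [-0.6, -0.1, -4.2]
opening: 0.0088
finger_force: 61.6
```

Emit:
{"op": "step_arm", "data": {
  "increments": "-1 1 -1 -1.44 -1.39 0 255; -2 2 -2 -2.87 -2.78 0 255; -3 3 -3 -4.31 -4.18 0 255; -3 3 -3 -5.74 -5.57 0 255; -3 3 -3 -6.46 -6.26 0 255; -3 3 -3 -6.46 -6.26 0 255; -3 3 -3 -6.46 -6.26 0 255; -3 3 -3 -6.46 -6.26 0 255"
}}

```text
time_s: 8.0
ee_pos: [0.6006, 0.2303, 0.218]
eef_rot: [3.141, 0.347, 2.34]
wrist_force: [-0.2, -0.6, -3.5]
opening: 0.0091
finger_force: 61.7
```

```bash
cat > pos.py <<'E'
from h import *
import sys
from scipy.spatial.transform import Rotation as Ro
np.set_printoptions(precision=2,suppress=True)
ST=np.array([.542,.2941,2.341,.1505])
def report(st):
    R=Ro.from_euler("xyz",st["eef_rot"]).as_matrix();tz=R[:,2]
    S=Ro.from_euler("z",ST[2]).as_matrix();o=np.array([ST[0],ST[1],ST[3]])
    t=S.T@tz;al=25-np.degrees(np.arctan2(t[0],-t[2]))
    g=S.T@(st["ee_pos"]-.019*tz-o)*1000
    a=np.radians(al);J=np.array([g[0]+42*np.cos(a)-9.3*np.sin(a),g[2]-42*np.sin(a)-9.3*np.cos(a)])
    print("t",round(st["time_s"],2),"alpha",round(al,2),"J",J,"y",round(g[1],2),"toolyaw-err deg",np.degrees(np.arctan2(*(S.T@R[:,1])[[0,1]])).round(2),"lean y",t[1].round(3),"Fstand",S.T@st["wrist_force"],"tq",S.T@st["torque"],"open",st["opening"])
    return al,J,g[1]
def target(al,J,y=0):
    "world TCP shift (cm) and rotation (5deg units) from the measured pose to tilt al, J mm rel. edge"
    st=manip.read_state();a0,J0,y0=report(st)
    a=np.radians(al);b=np.radians(25-al)
    S=Ro.from_euler("z",ST[2]).as_matrix()
    p=np.array([J[0]-42*np.cos(a)+9.3*np.sin(a)+19*np.sin(b),y,J[1]+42*np.sin(a)+9.3*np.cos(a)-19*np.cos(b)])/1000
    w=S@p+[ST[0],ST[1],ST[3]];print(al,J,"shift cm",(w-st["ee_pos"])*100,"turn",S@[0,(al-a0)/5,0])
if __name__=="__main__":
    for k in sys.argv[1:]:
        v=[float(x) for x in k.split(",")];target(v[0],v[1:3])
E
python3 pos.py 45,-27,-27 45,-6,-6
python3 - <<'E'
from h import *
s=eyes.read_camera("side");t=eyes.read_camera("top")
r=lambda i,x,y,w,h:cv2.resize(i[y:y+h,x:x+w,::-1],(400,480),interpolation=cv2.INTER_CUBIC)
cv2.imwrite("pics/c5.png",np.hstack([r(s,140,80,125,150),r(t,90,110,125,150)]))
E
```

```text
t 8.0 alpha 44.9 J [-56.91  49.18] y 2.39 toolyaw-err deg -179.94 lean y -0.0 Fstand [-0.27  0.53 -3.52] tq [ 0.03 -0.57 -0.  ] open 0.00911228096954968
45.0 [-27.0, -27.0] shift cm [-1.91  2.31 -7.61] turn [-0.01 -0.01  0.  ]
t 8.0 alpha 44.9 J [-56.91  49.18] y 2.39 toolyaw-err deg -179.94 lean y -0.0 Fstand [-0.27  0.53 -3.52] tq [ 0.03 -0.57 -0.  ] open 0.00911228096954968
45.0 [-6.0, -6.0] shift cm [-3.38  3.82 -5.51] turn [-0.01 -0.01  0.  ]
```

View pics/c5.png

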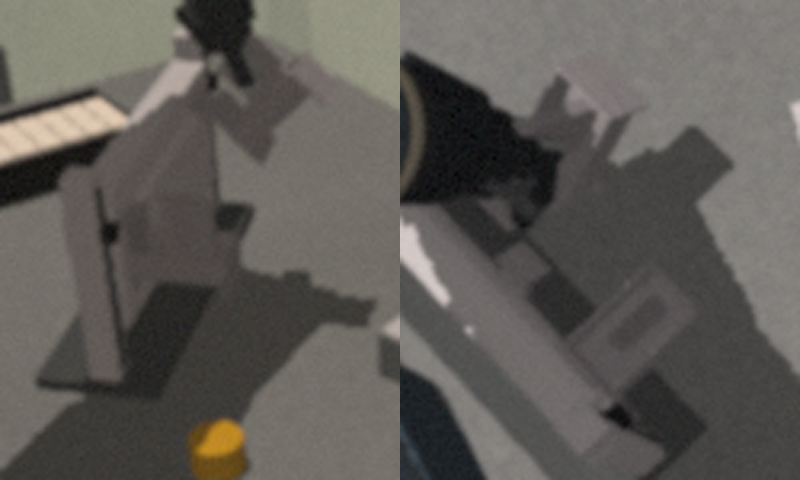

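The tray is in hand with its front raised. Lowest heel corner is near (223,130) in the side view and its front plate near (140–168,130–142) in the top view. I'll compare that with the kinematic prediction.

Run:
```python
from h import *
from scipy.spatial.transform import Rotation as Ro
st=manip.read_state();R=Ro.from_euler("xyz",st["eef_rot"]).as_matrix()
g=st["ee_pos"]-.019*R[:,2]
# tray axes: level pitch -25deg from tool
T=Ro.from_euler("z",2.341)*Ro.from_euler("y",44.9,degrees=True)
for n,l in dict(fbL=(-42,25,-66),fbR=(-42,-25,-66),ftL=(-42,25,-26),ftR=(-42,-25,-26),heelL=(42,25,-66),heelR=(42,-25,-66),tipL=(50,20,13),tipR=(50,-20,13),ptL=(38,25,-2),ptR=(38,-25,-2)).items():
    w=g+T.apply((np.array(l)-[0,0,1.3])/1000)
    a,b=proj("side",w)[0],proj("top",w)[0]
    print(n,a.round(1),b.round(1),"crop",((a-[140,80])*3.2).round(),((b-[90,110])*3.2+[400,0]).round())
```

```text
fbL [243.3 111.9] [169.9 140. ] crop [331. 102.] [656.  96.]
fbR [246.9 104.2] [153.6 123.6] crop [342.  77.] [603.  43.]
ftL [232.3 101. ] [156.6 145. ] crop [295.  67.] [613. 112.]
ftR [236.3  93.7] [139.8 127.9] crop [308.  44.] [559.  57.]
heelL [222.4 130.7] [154.8 167.4] crop [264. 162.] [607. 184.]
heelR [226.6 122.7] [139.4 151.6] crop [277. 137.] [558. 133.]
tipL [199.5 111.4] [125.1 179.7] crop [191. 100.] [512. 223.]
tipR [203.6 105.4] [112.1 166.2] crop [204.  81.] [471. 180.]
ptL [206.  113.4] [134.  175.2] crop [211. 107.] [541. 209.]
ptR [210.8 105.8] [117.9 158.5] crop [227.  82.] [489. 155.]
```

Emit:
{"op": "step_arm", "data": {
  "increments": "0 0 -4 0 0 0 255; 0 0 -7.6 0 0 0 255; -1 1.2 -7.6 0 0 0 255; -1.9 2.3 -7.6 0 0 0 255; -1.9 2.3 -7.6 0 0 0 255; -1.9 2.3 -7.6 0 0 0 255"
}}

```text
time_s: 8.85
ee_pos: [0.5821, 0.2551, 0.1442]
eef_rot: [3.137, 0.35, 2.34]
wrist_force: [0.1, -0.1, -4.6]
opening: 0.0092
finger_force: 61.7
```

```bash
python3 pos.py 45,-20,-20 45,-13,-13 45,-6,-6
```

```text
t 8.85 alpha 45.03 J [-26.33 -24.71] y -1.53 toolyaw-err deg 179.98 lean y -0.004 Fstand [-0.13  0.02 -4.59] tq [-0.03 -0.69 -0.01] open 0.00919190215503818
45.0 [-20.0, -20.0] shift cm [-0.56  0.34  0.47] turn [0. 0. 0.]
t 8.85 alpha 45.03 J [-26.33 -24.71] y -1.53 toolyaw-err deg 179.98 lean y -0.004 Fstand [-0.13  0.02 -4.59] tq [-0.03 -0.69 -0.01] open 0.00919190215503818
45.0 [-13.0, -13.0] shift cm [-1.04  0.84  1.17] turn [0. 0. 0.]
t 8.85 alpha 45.03 J [-26.33 -24.71] y -1.53 toolyaw-err deg 179.98 lean y -0.004 Fstand [-0.13  0.02 -4.59] tq [-0.03 -0.69 -0.01] open 0.00919190215503818
45.0 [-6.0, -6.0] shift cm [-1.53  1.35  1.87] turn [0. 0. 0.]
```

Emit:
{"op": "step_arm", "data": {
  "increments": "0 0 0 0 0 0 255; 0 0 0 0 0 0 255; 0 0 0 0 0 0 255"
}}

```text
time_s: 9.22
ee_pos: [0.5818, 0.254, 0.1429]
eef_rot: [3.139, 0.349, 2.34]
wrist_force: [0.0, 0.1, -3.4]
opening: 0.0089
finger_force: 61.7
```

```bash
python3 pos.py 45,-20,-20 45,-13,-13
```

```text
t 9.22 alpha 45.02 J [-26.84 -26.04] y -0.59 toolyaw-err deg -179.98 lean y -0.002 Fstand [ 0.06 -0.1  -3.43] tq [ 0.05 -0.55 -0.  ] open 0.008929033107228666
45.0 [-20.0, -20.0] shift cm [-0.52  0.45  0.6 ] turn [0. 0. 0.]
t 9.22 alpha 45.02 J [-26.84 -26.04] y -0.59 toolyaw-err deg -179.98 lean y -0.002 Fstand [ 0.06 -0.1  -3.43] tq [ 0.05 -0.55 -0.  ] open 0.008929033107228666
45.0 [-13.0, -13.0] shift cm [-1.01  0.95  1.3 ] turn [0. 0. 0.]
```

Emit:
{"op": "step_arm", "data": {
  "increments": "-0.15 0.15 0.2 0 0 0 255; -0.3 0.3 0.4 0 0 0 255; -0.5 0.45 0.6 0 0 0 255; -0.5 0.45 0.6 0 0 0 255; -0.5 0.45 0.6 0 0 0 255"
}}

```text
time_s: 9.85
ee_pos: [0.5775, 0.2578, 0.1491]
eef_rot: [3.139, 0.352, 2.339]
wrist_force: [7.9, -5.7, -6.7]
opening: 0.0093
finger_force: 60.2
```

Emit:
{"op": "step_arm", "data": {
  "increments": "-0.12 0.12 0.17 0 0 0 255; -0.25 0.25 0.35 0 0 0 255; -0.25 0.25 0.35 0 0 0 255; -0.25 0.25 0.35 0 0 0 255"
}}

```text
time_s: 10.35
ee_pos: [0.575, 0.2603, 0.1526]
eef_rot: [3.139, 0.352, 2.339]
wrist_force: [6.1, -5.7, -6.4]
opening: 0.0092
finger_force: 59.7
```

```bash
python3 pos.py 45,-13,-13 45,-6,-6
```

```text
t 10.35 alpha 45.15 J [-17.65 -16.41] y -0.08 toolyaw-err deg -179.94 lean y -0.002 Fstand [-8.34 -0.44 -6.35] tq [-0.25  1.33 -0.02] open 0.009224229914402336
45.0 [-13.0, -13.0] shift cm [-0.33  0.32  0.33] turn [0.02 0.02 0.  ]
t 10.35 alpha 45.15 J [-17.65 -16.41] y -0.08 toolyaw-err deg -179.94 lean y -0.002 Fstand [-8.34 -0.44 -6.35] tq [-0.25  1.33 -0.02] open 0.009224229914402336
45.0 [-6.0, -6.0] shift cm [-0.82  0.82  1.03] turn [0.02 0.02 0.  ]
```

Contact came early, with the tip on the rail's face. The tray already hanging gives the groove height independently, so I'll check against it.

Run:
```python
from h import *
from scipy.spatial.transform import Rotation as Ro
S=Ro.from_euler("z",2.341)
for h in(.138,.1445,.1505,.1565):
    P={"ptL":(-.004,.123,h-.010),"ptR":(-.004,.073,h-.010),"ftL":(-.084,.123,h-.034),"ftR":(-.084,.073,h-.034),"fbL":(-.084,.123,h-.074),"fin_f":(-.070,.098,h+.008),"fin_r":(-.026,.098,h+.008),"noseTop":(-.0055,0,h-.0625)}
    print(h,{k:[proj(c,S.apply(v)+[.542,.2941,0])[0].round(1).tolist() for c in("side","top")] for k,v in P.items()})
s=cv2.imread("pics/side0.png");t=cv2.imread("pics/top0.png")
s=eyes.read_camera("side")[:,:,::-1]
A=cv2.imread("pics/side0.png")[130:190,170:225]
r=lambda i:cv2.resize(i,(400,436),interpolation=cv2.INTER_CUBIC)
cl=lambda i:cv2.convertScaleAbs(i,alpha=2.0,beta=-60)
cv2.imwrite("pics/c6.png",np.hstack([r(cl(A)),r(cl(s[80:170,150:232]))]))
```

```text
0.138 {'ptL': [[179.3, 155.6], [155.1, 231.3]], 'ptR': [[185.2, 146.3], [139.8, 215.1]], 'ftL': [[209.6, 165.9], [184.2, 207.7]], 'ftR': [[214.5, 156.3], [169.1, 192.2]], 'fbL': [[210.8, 178.6], [186.9, 210.8]], 'fin_f': [[205.7, 146.8], [168.3, 200.6]], 'fin_r': [[189.6, 145.5], [153.1, 214.8]], 'noseTop': [[195.4, 150.0], [125.1, 196.1]]}
0.1445 {'ptL': [[179.0, 153.4], [154.5, 230.9]], 'ptR': [[185.0, 144.2], [139.0, 214.6]], 'ftL': [[209.5, 163.8], [183.7, 207.2]], 'ftR': [[214.3, 154.2], [168.5, 191.5]], 'fbL': [[210.6, 176.6], [186.5, 210.3]], 'fin_f': [[205.5, 144.6], [167.7, 200.0]], 'fin_r': [[189.3, 143.3], [152.4, 214.3]], 'noseTop': [[195.2, 148.0], [124.3, 195.6]]}
0.1505 {'ptL': [[178.7, 151.4], [153.8, 230.6]], 'ptR': [[184.7, 142.2], [138.3, 214.1]], 'ftL': [[209.3, 161.8], [183.2, 206.7]], 'ftR': [[214.1, 152.3], [168.0, 191.0]], 'fbL': [[210.4, 174.7], [186.1, 209.8]], 'fin_f': [[205.4, 142.5], [167.2, 199.4]], 'fin_r': [[189.1, 141.3], [151.8, 213.8]], 'noseTop': [[195.0, 146.2], [123.5, 195.0]]}
0.1565 {'ptL': [[178.5, 149.4], [153.2, 230.2]], 'ptR': [[184.5, 140.2], [137.6, 213.6]], 'ftL': [[209.1, 159.8], [182.8, 206.2]], 'ftR': [[214.0, 150.3], [167.5, 190.4]], 'fbL': [[210.2, 172.8], [185.7, 209.4]], 'fin_f': [[205.2, 140.5], [166.6, 198.9]], 'fin_r': [[188.8, 139.3], [151.1, 213.3]], 'noseTop': [[194.8, 144.4], [122.7, 194.5]]}
```

View pics/c6.png

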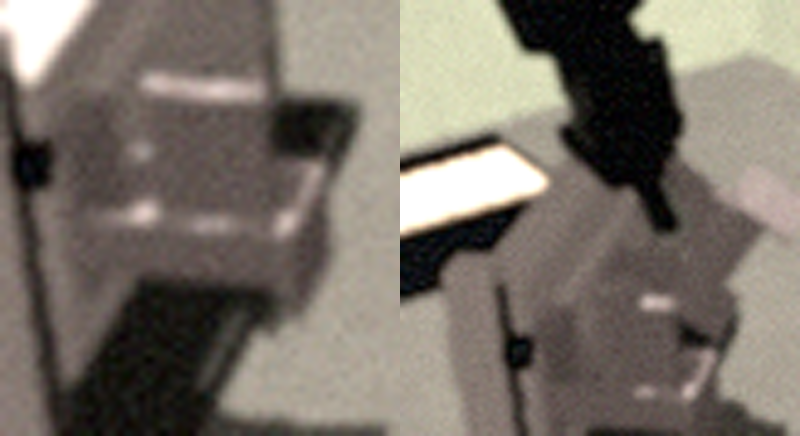

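Run:
```python
from h import *
from scipy.spatial.transform import Rotation as Ro
st=manip.read_state();R=Ro.from_euler("xyz",st["eef_rot"]).as_matrix();p=st["ee_pos"]
S=Ro.from_euler("z",2.341)
crop=lambda w:((proj("side",w)[0]-[150,80])*[400/82,436/90]+[400,0]).round().tolist()
for l in [(0,0,0),(.011,0,-.019),(-.011,0,-.019)]+[(sx*a,sy*b,-.073) for a,b in((.038,.0425),) for sx in(1,-1) for sy in(1,-1)]:
    w=p+R@np.array(l);q=S.inv().apply(w-[.542,.2941,0]);print(l,crop(w),"stand",q.round(3))
print("railtop front",[crop(S.apply((0,y,.1765))+[.542,.2941,0]) for y in(.134,.05,0,-.05,-.134)])
T=S*Ro.from_euler("y",45.15,degrees=True);g=p-.019*R[:,2]
for n,l in dict(fbL=(-42,25,-66),ftL=(-42,25,-26),heelL=(42,25,-66),heelR=(42,-25,-66),tipL=(50,20,13),tipR=(50,-20,13),ptL=(38,25,-2)).items():
    print(n,crop(g+T.apply((np.array(l)-[0,0,1.3])/1000)))
```

```text
(0, 0, 0) [679.0, 228.0] stand [-0.047 -0.     0.153]
(0.011, 0, -0.019) [648.0, 204.0] stand [-0.03  -0.     0.167]
(-0.011, 0, -0.019) [682.0, 194.0] stand [-0.051 -0.     0.174]
(0.038, 0.0425, -0.073) [589.0, 102.0] stand [ 0.014 -0.043  0.208]
(0.038, -0.0425, -0.073) [542.0, 164.0] stand [0.014 0.042 0.208]
(-0.038, 0.0425, -0.073) [705.0, 67.0] stand [-0.058 -0.042  0.234]
(-0.038, -0.0425, -0.073) [664.0, 128.0] stand [-0.058  0.043  0.234]
railtop front [[518.0, 296.0], [568.0, 224.0], [595.0, 185.0], [621.0, 149.0], [660.0, 93.0]]
fbL [789.0, 256.0]
ftL [737.0, 207.0]
heelL [694.0, 341.0]
heelR [716.0, 300.0]
tipL [586.0, 253.0]
tipR [607.0, 222.0]
ptL [616.0, 262.0]
```

Emit:
{"op": "step_arm", "data": {
  "increments": "0.4 -0.4 0 0 0 0 255; 0.7 -0.7 0 0 0 0 255; 0.7 -0.7 0 0 0 0 255; 0.7 -0.7 0 0 0 0 255"
}}

```text
time_s: 10.9
ee_pos: [0.5812, 0.2541, 0.1523]
eef_rot: [3.139, 0.349, 2.34]
wrist_force: [-0.1, -0.2, -3.5]
opening: 0.0086
finger_force: 60.6
```

```bash
python3 pos.py 45,-20,-20
python3 - <<'E'
from h import *
from scipy.spatial.transform import Rotation as Ro
s=eyes.read_camera("side");t=eyes.read_camera("top");cv2.imwrite("pics/s7.png",s[:,:,::-1]);cv2.imwrite("pics/t7.png",t[:,:,::-1])
cl=lambda i:cv2.convertScaleAbs(i,alpha=2.2,beta=-70)
k=6.6
A=cv2.resize(cl(s[90:175,178:238,::-1]),None,fx=k,fy=k,interpolation=cv2.INTER_CUBIC);B=cv2.resize(cl(t[118:203,112:172,::-1]),None,fx=k,fy=k,interpolation=cv2.INTER_CUBIC)
st=manip.read_state();R=Ro.from_euler("xyz",st["eef_rot"]).as_matrix();g=st["ee_pos"]-.019*R[:,2];T=Ro.from_euler("z",2.341)*Ro.from_euler("y",45.,degrees=True)
pts=dict(fbL=(-42,25,-66),fbR=(-42,-25,-66),ftL=(-42,25,-26),ftR=(-42,-25,-26),heelL=(42,25,-66),heelR=(42,-25,-66),tipL=(50,20,13),tipR=(50,-20,13))
for l in pts.values():
    w=g+T.apply((np.array(l)-[0,0,1.3])/1000)
    for im,c,o in((A,"side",(178,90)),(B,"top",(112,118))):
        q=(proj(c,w)[0]-o)*k;cv2.circle(im,(int(q[0]),int(q[1])),2,(0,0,255),-1)
cv2.imwrite("pics/c7.png",np.hstack([A,B]))
E
```

```text
t 10.9 alpha 45.02 J [-26.35 -16.6 ] y -0.27 toolyaw-err deg -179.99 lean y -0.002 Fstand [-0.06  0.25 -3.49] tq [ 0.06 -0.66 -0.  ] open 0.008584532993784325
45.0 [-20.0, -20.0] shift cm [-0.46  0.43 -0.34] turn [0. 0. 0.]
```

View pics/c7.png

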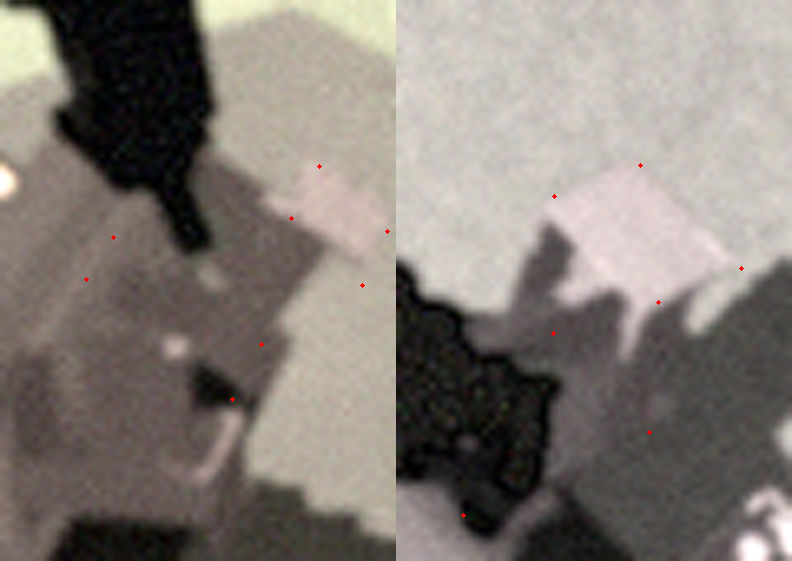

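```bash
cat > slip.py <<'E'
from h import *
from scipy.optimize import least_squares
from scipy.spatial.transform import Rotation as Ro
st=manip.read_state();R=Ro.from_euler("xyz",st["eef_rot"]).as_matrix();g=st["ee_pos"]-.019*R[:,2]
S=Ro.from_euler("z",2.341);k=6.6
ob=[("side",(-42,25,-26),(263,200)),("side",(-42,25,-66),(370,262)),("side",(-42,-25,-26),(298,163)),("side",(-42,-25,-66),(393,222)),("side",(-42,25,-50),(326,238)),
("top",(-42,-25,-26),(550-396,210)),("top",(-42,-25,-66),(636-396,165)),("top",(-42,25,-66),(740-396,263)),("top",(-42,25,-26),(655-396,298))]
def f(p):
    T=S*Ro.from_euler("y",p[0]);o=[]
    for c,l,uv in ob:
        w=g+S.apply(p[1:4])+T.apply((np.array(l)-[0,0,1.3])/1000)
        o.append((proj(c,w)[0]-((178,90) if c=="side" else (112,118)))*k-uv)
    return np.concatenate(o)/k
r=least_squares(f,[.8,0,0,0],x_scale=[.1,.01,.01,.01],loss="soft_l1");print("alpha",np.degrees(r.x[0]),"offset mm",r.x[1:]*1000);print(f(r.x).reshape(-1,2).round(1).tolist())
r=least_squares(lambda a:f([a[0],0,0,0]),[.8],loss="soft_l1");print("alpha only",np.degrees(r.x));print(f([r.x[0],0,0,0]).reshape(-1,2).round(1).tolist())
E
python3 slip.py
```

```text
alpha 55.67068696594207 offset mm [ 1.63637439  3.48917914 -2.96373574]
[[2.3, 1.2], [-1.5, 0.3], [1.4, -1.0], [-1.1, -1.8], [0.2, 0.6], [-0.5, -0.4], [0.6, -0.7], [0.4, 0.2], [-0.6, 2.5]]
alpha only [50.87224648]
[[3.8, 1.1], [-0.8, 0.9], [2.7, -1.2], [-0.4, -1.1], [1.3, 0.9], [-0.4, -2.4], [0.3, -1.6], [-0.0, -0.7], [-0.5, 0.5]]
```

The tray slipped about 8° in the grip: its tip had stuck on the face just under the opening. I'll set it down level on the clear bench in front of the rail, regrip it squarely, and then enter higher.

Emit:
{"op": "step_arm", "data": {
  "increments": "1.5 -1.5 1 0 0 0 255; 3.5 -3.6 2 1.5 1.45 0 255; 5.5 -5.7 2 3 2.9 0 255; 5.5 -5.7 0 4.5 4.4 0 255; 5.5 -5.7 0 6 5.8 0 255; 5.5 -5.7 -2 7.68 7.45 0 255; 5.5 -5.7 -4 7.68 7.45 0 255; 5.5 -5.7 -6 7.68 7.45 0 255; 5.5 -5.7 -6 7.68 7.45 0 255; 5.5 -5.7 -6 7.68 7.45 0 255"
}}

```text
time_s: 12.25
ee_pos: [0.6364, 0.1975, 0.0944]
eef_rot: [3.138, -0.581, 2.342]
wrist_force: [-0.1, -0.0, -3.4]
opening: 0.0095
finger_force: 60.5
```

```bash
python3 pos.py 0,-87,-120
```

```text
t 12.25 alpha -8.32 J [-102.6   -43.36] y -0.47 toolyaw-err deg -179.96 lean y -0.003 Fstand [ 0.04  0.11 -3.35] tq [ 0.02  0.88 -0.03] open 0.00947090367754955
0.0 [-87.0, -120.0] shift cm [-1.02  0.98 -7.18] turn [-1.19 -1.16  0.  ]
```

Emit:
{"op": "step_arm", "data": {
  "increments": "0 0 -2 0 0 0 255; 0 0 -3.5 0 0 0 255; 0 0 -3.9 0 0 0 255; 0 0 -4.0 0 0 0 255; 0 0 -4.0 0 0 0 255"
}}

```text
time_s: 12.88
ee_pos: [0.6363, 0.1972, 0.0539]
eef_rot: [3.139, -0.584, 2.34]
wrist_force: [-2.9, -2.6, 5.1]
opening: 0.0091
finger_force: 61.8
```

Emit:
{"op": "step_arm", "data": {
  "increments": "0 0 0 0 0 0 0; 0 0 0 0 0 0 0; 0 0 0 0 0 0 0; 0.17 -0.18 -0.38 -1.22 -1.18 0 0; 0.17 -0.18 -0.38 -1.22 -1.18 0 0; 0.17 -0.18 -0.38 -1.22 -1.18 0 0; 0.17 -0.18 -0.38 -1.22 -1.18 0 0"
}}

```text
time_s: 13.75
ee_pos: [0.6388, 0.1949, 0.0487]
eef_rot: [3.14, -0.437, 2.34]
wrist_force: [0.4, -0.1, -0.9]
opening: 0.0857
finger_force: 0.0
```

```bash
python3 pos.py 0,-87,-134
python3 - <<'E'
from h import *
from scipy.spatial.transform import Rotation as Ro
S=Ro.from_euler("z",2.341)
st=manip.read_state();R=Ro.from_euler("xyz",st["eef_rot"]).as_matrix();g=st["ee_pos"]-.019*R[:,2];g[2]=.066
s=eyes.read_camera("side");t=eyes.read_camera("top");cv2.imwrite("pics/s8.png",s[:,:,::-1]);cv2.imwrite("pics/t8.png",t[:,:,::-1])
k=6
p={c:proj(c,g)[0] for c in("side","top")}
out=[]
for im,c in((s,"side"),(t,"top")):
    o=(p[c]-[33,40]).astype(int);A=cv2.resize(cv2.convertScaleAbs(im[o[1]:o[1]+80,o[0]:o[0]+66,::-1],alpha=2.,beta=-60),None,fx=k,fy=k,interpolation=cv2.INTER_CUBIC)
    for l in((-42,25,-66),(-42,-25,-66),(-42,25,-26),(-42,-25,-26),(42,25,-66),(42,-25,-66),(42,25,-2),(42,-25,-2),(50,20,13),(50,-20,13)):
        q=(proj(c,g+S.apply(np.array(l)/1000))[0]-o)*k;cv2.circle(A,(int(q[0]),int(q[1])),2,(0,0,255),-1)
    print(c,o);out.append(A)
cv2.imwrite("pics/c8.png",np.hstack(out))
E
```

```text
t 13.75 alpha -0.05 J [-104.63  -93.86] y -0.38 toolyaw-err deg -179.87 lean y -0.003 Fstand [-0.34 -0.16 -0.93] tq [ 0.01  0.37 -0.01] open 0.08565191422424058
0.0 [-87.0, -134.0] shift cm [-1.26  1.24 -4.01] turn [-0.01 -0.01  0.  ]
side [209 116]
top [137 115]
```

View pics/c8.png

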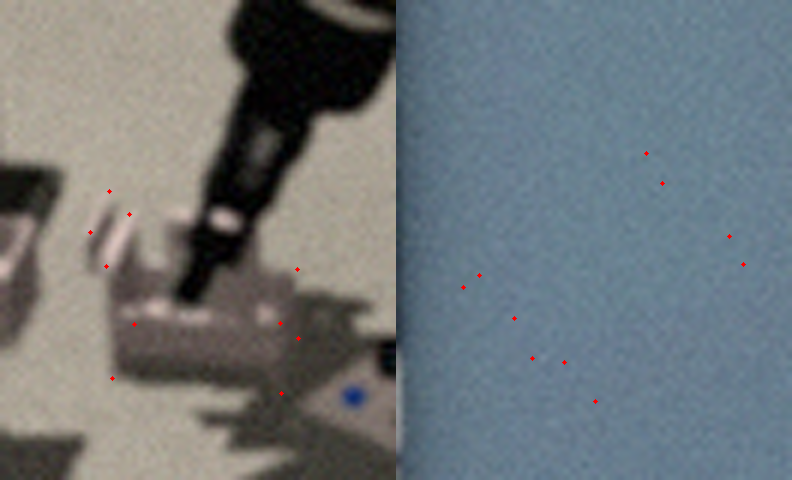

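Side crop: the tray sits level, with heel corner at (118,372) against a predicted (112,378) and plate top on the mark, so I'll regrip.

Emit:
{"op": "step_arm", "data": {
  "increments": "0 0 0 0 0 0 255; 0 0 0 0 0 0 255; 0 0 0 0 0 0 255; 0 0 0 0 0 0 255; 0 0 0 0 0 0 255; 0 0 0 0 0 0 255"
}}

```text
time_s: 14.6
ee_pos: [0.638, 0.1953, 0.0487]
eef_rot: [3.14, -0.436, 2.34]
wrist_force: [1.3, -0.3, 2.8]
opening: 0.0091
finger_force: 58.9
```

```bash
python3 pos.py 0,-100,-20 45,-60,-20
```

```text
t 14.6 alpha 0.02 J [-103.79  -93.93] y -0.08 toolyaw-err deg -179.91 lean y -0.002 Fstand [-1.16 -0.74  2.82] tq [ 0.05  0.28 -0.03] open 0.009125803513163113
0.0 [-100.0, -20.0] shift cm [-0.27  0.26  7.39] turn [0. 0. 0.]
t 14.6 alpha 0.02 J [-103.79  -93.93] y -0.08 toolyaw-err deg -179.91 lean y -0.002 Fstand [-1.16 -0.74  2.82] tq [ 0.05  0.28 -0.03] open 0.009125803513163113
45.0 [-60.0, -20.0] shift cm [-3.36  3.45 10.03] turn [-6.46 -6.26  0.  ]
```

```bash
sed -i 's/9\.3/7.9/g' pos.py; python3 pos.py 45,-40,20 | tail -1
```

```text
45.0 [-40.0, 20.0] shift cm [-4.68  4.81 13.93] turn [-6.46 -6.26  0.  ]
```

Emit:
{"op": "step_arm", "data": {
  "increments": "0 0 3 0 0 0 255; -1 1 7 0 0 0 255; -2 2 11 -1.5 -1.45 0 255; -3 3 14 -3 -2.9 0 255; -3.4 3.4 14 -4.5 -4.36 0 255; -3.4 3.4 14 -6 -5.8 0 255; -3.4 3.4 14 -6.46 -6.26 0 255; -3.4 3.4 14 -6.46 -6.26 0 255; -3.4 3.4 14 -6.46 -6.26 0 255"
}}

```text
time_s: 15.72
ee_pos: [0.6041, 0.229, 0.1884]
eef_rot: [3.14, 0.347, 2.34]
wrist_force: [0.4, -0.2, -3.2]
opening: 0.0095
finger_force: 59.3
```

```bash
python3 pos.py 45,-27,-22.3 45,-24,-19.3
```

```text
t 15.72 alpha 44.9 J [-59.34  20.48] y 0.78 toolyaw-err deg -179.94 lean y -0.001 Fstand [-0.38 -0.13 -3.21] tq [ 0.   -0.61  0.  ] open 0.009489120466441405
45.0 [-27.0, -22.3] shift cm [-2.2   2.38 -4.27] turn [-0.01 -0.01  0.  ]
t 15.72 alpha 44.9 J [-59.34  20.48] y 0.78 toolyaw-err deg -179.94 lean y -0.001 Fstand [-0.38 -0.13 -3.21] tq [ 0.   -0.61  0.  ] open 0.009489120466441405
45.0 [-24.0, -19.3] shift cm [-2.41  2.59 -3.97] turn [-0.01 -0.01  0.  ]
```

Emit:
{"op": "step_arm", "data": {
  "increments": "0 0 -4.3 0 0 0 255; -1.1 1.2 -4.3 0 0 0 255; -2.2 2.4 -4.3 0 0 0 255; -2.2 2.4 -4.3 0 0 0 255; -2.2 2.4 -4.3 0 0 0 255; -2.2 2.4 -4.3 0 0 0 255; -2.2 2.4 -4.3 0 0 0 255"
}}

```text
time_s: 16.6
ee_pos: [0.5821, 0.2531, 0.1457]
eef_rot: [3.14, 0.349, 2.34]
wrist_force: [0.1, 0.5, -4.2]
opening: 0.0093
finger_force: 59.7
```

```bash
python3 pos.py 45,-20,-15.3 45,-13,-8.3
```

```text
t 16.6 alpha 45.0 J [-26.78 -22.24] y -0.2 toolyaw-err deg -179.95 lean y -0.001 Fstand [ 0.3  -0.47 -4.17] tq [-0.04 -0.57 -0.05] open 0.009321533320156958
45.0 [-20.0, -15.3] shift cm [-0.49  0.47  0.69] turn [-0. -0.  0.]
t 16.6 alpha 45.0 J [-26.78 -22.24] y -0.2 toolyaw-err deg -179.95 lean y -0.001 Fstand [ 0.3  -0.47 -4.17] tq [-0.04 -0.57 -0.05] open 0.009321533320156958
45.0 [-13.0, -8.3] shift cm [-0.98  0.97  1.39] turn [-0. -0.  0.]
```

Emit:
{"op": "step_arm", "data": {
  "increments": "-0.2 0.2 0.3 0 0 0 255; -0.4 0.4 0.55 0 0 0 255; -0.4 0.4 0.55 0 0 0 255"
}}

```text
time_s: 16.98
ee_pos: [0.5779, 0.2576, 0.1514]
eef_rot: [3.139, 0.349, 2.34]
wrist_force: [0.1, 0.9, -3.6]
opening: 0.0091
finger_force: 59.6
```

Emit:
{"op": "step_arm", "data": {
  "increments": "-0.15 0.15 0.2 0 0 0 255; -0.15 0.15 0.2 0 0 0 255"
}}

```text
time_s: 17.23
ee_pos: [0.5764, 0.2589, 0.1532]
eef_rot: [3.14, 0.349, 2.34]
wrist_force: [-0.1, 0.4, -3.6]
opening: 0.0094
finger_force: 59.6
```

```bash
python3 pos.py 45,-13,-8.3 45,-6,-4
```

```text
t 17.23 alpha 45.0 J [-18.62 -14.75] y -0.17 toolyaw-err deg -179.98 lean y -0.002 Fstand [ 0.36 -0.27 -3.58] tq [ 0.03 -0.58 -0.  ] open 0.009440474175110071
45.0 [-13.0, -8.3] shift cm [-0.41  0.39  0.65] turn [-0. -0.  0.]
t 17.23 alpha 45.0 J [-18.62 -14.75] y -0.17 toolyaw-err deg -179.98 lean y -0.002 Fstand [ 0.36 -0.27 -3.58] tq [ 0.03 -0.58 -0.  ] open 0.009440474175110071
45.0 [-6.0, -4.0] shift cm [-0.89  0.89  1.08] turn [-0. -0.  0.]
```

Emit:
{"op": "step_arm", "data": {
  "increments": "-0.15 0.15 0.2 0 0 0 255; -0.25 0.25 0.35 0 0 0 255; -0.25 0.25 0.35 0 0 0 255"
}}

```text
time_s: 17.6
ee_pos: [0.574, 0.2614, 0.1567]
eef_rot: [3.14, 0.349, 2.34]
wrist_force: [-0.3, -0.3, -3.0]
opening: 0.0094
finger_force: 59.6
```

Emit:
{"op": "step_arm", "data": {
  "increments": "-0.1 0.1 0.14 0 0 0 255; -0.2 0.2 0.28 0 0 0 255; -0.2 0.2 0.28 0 0 0 255"
}}

```text
time_s: 17.98
ee_pos: [0.572, 0.2634, 0.1595]
eef_rot: [3.14, 0.349, 2.34]
wrist_force: [-0.3, -0.4, -2.7]
opening: 0.0095
finger_force: 59.6
```

```bash
python3 pos.py 45,-9,-5.5 45,-6,-4
```

```text
t 17.98 alpha 44.99 J [-12.27  -8.46] y -0.11 toolyaw-err deg -179.98 lean y -0.002 Fstand [-0.03  0.47 -2.7 ] tq [-0.03 -0.59  0.03] open 0.009479058027062498
45.0 [-9.0, -5.5] shift cm [-0.24  0.23  0.3 ] turn [-0. -0.  0.]
t 17.98 alpha 44.99 J [-12.27  -8.46] y -0.11 toolyaw-err deg -179.98 lean y -0.002 Fstand [-0.03  0.47 -2.7 ] tq [-0.03 -0.59  0.03] open 0.009479058027062498
45.0 [-6.0, -4.0] shift cm [-0.45  0.44  0.45] turn [-0. -0.  0.]
```

Emit:
{"op": "step_arm", "data": {
  "increments": "-0.1 0.1 0.14 0 0 0 255; -0.2 0.2 0.28 0 0 0 255; -0.2 0.2 0.28 0 0 0 255"
}}

```text
time_s: 18.35
ee_pos: [0.5699, 0.2654, 0.1623]
eef_rot: [3.14, 0.349, 2.34]
wrist_force: [0.4, -0.9, -3.7]
opening: 0.0095
finger_force: 59.6
```

Emit:
{"op": "step_arm", "data": {
  "increments": "-0.1 0.1 0.12 0 0 0 255; -0.2 0.2 0.25 0 0 0 255; -0.2 0.2 0.25 0 0 0 255"
}}

```text
time_s: 18.73
ee_pos: [0.568, 0.2674, 0.1648]
eef_rot: [3.14, 0.349, 2.34]
wrist_force: [0.0, -0.3, -4.0]
opening: 0.0093
finger_force: 59.6
```

```bash
python3 pos.py 40,-5,-4 30,-3,-6.5
```

```text
t 18.73 alpha 44.99 J [-6.61 -3.14] y -0.04 toolyaw-err deg -179.98 lean y -0.002 Fstand [-0.27  0.22 -3.98] tq [ 0.01 -0.6   0.01] open 0.00931674837161585
40.0 [-5.0, -4.0] shift cm [-0.02  0.01 -0.36] turn [0.72 0.7  0.  ]
t 18.73 alpha 44.99 J [-6.61 -3.14] y -0.04 toolyaw-err deg -179.98 lean y -0.002 Fstand [-0.27  0.22 -3.98] tq [ 0.01 -0.6   0.01] open 0.00931674837161585
30.0 [-3.0, -6.5] shift cm [-0.01  0.01 -1.19] turn [2.15 2.09 0.  ]
```

The tongue is in the groove with no contact. Now I'll swing down in stages, watching the force.

```bash
python3 pos.py 40,-6,-4.5 35,-5,-5.8 30,-4,-7 | grep shift
```

```text
40.0 [-6.0, -4.5] shift cm [ 0.05 -0.06 -0.41] turn [0.72 0.7  0.  ]
35.0 [-5.0, -5.8] shift cm [ 0.06 -0.07 -0.82] turn [1.43 1.39 0.  ]
30.0 [-4.0, -7.0] shift cm [ 0.05 -0.07 -1.24] turn [2.15 2.09 0.  ]
```

Emit:
{"op": "step_arm", "data": {
  "increments": "0.02 -0.03 -0.2 0.36 0.35 0 255; 0.05 -0.06 -0.4 0.72 0.7 0 255; 0.05 -0.06 -0.4 0.72 0.7 0 255; 0.05 -0.06 -0.4 0.72 0.7 0 255"
}}

```text
time_s: 19.23
ee_pos: [0.5684, 0.2666, 0.1606]
eef_rot: [3.14, 0.262, 2.34]
wrist_force: [-0.5, -0.2, -3.6]
opening: 0.009
finger_force: 59.6
```

Emit:
{"op": "step_arm", "data": {
  "increments": "0.01 -0.01 -0.2 0.36 0.35 0 255; 0.01 -0.01 -0.4 0.71 0.7 0 255; 0.01 -0.01 -0.4 0.71 0.7 0 255; 0.01 -0.01 -0.4 0.71 0.7 0 255"
}}

```text
time_s: 19.73
ee_pos: [0.5684, 0.2667, 0.1566]
eef_rot: [3.141, 0.176, 2.341]
wrist_force: [0.3, 0.0, -3.4]
opening: 0.0094
finger_force: 59.6
```

```bash
python3 pos.py 30,-4,-7 25,-3.5,-7.3 20,-3.5,-7.5
```

```text
t 19.73 alpha 35.06 J [-4.87 -5.77] y 0.08 toolyaw-err deg -179.98 lean y -0.0 Fstand [-0.19 -0.25 -3.42] tq [ 0.02 -0.31 -0.03] open 0.009424869185969253
30.0 [-4.0, -7.0] shift cm [ 0.01  0.   -0.42] turn [0.73 0.7  0.  ]
t 19.73 alpha 35.06 J [-4.87 -5.77] y 0.08 toolyaw-err deg -179.98 lean y -0.0 Fstand [-0.19 -0.25 -3.42] tq [ 0.02 -0.31 -0.03] open 0.009424869185969253
25.0 [-3.5, -7.3] shift cm [ 0.02 -0.01 -0.75] turn [1.44 1.4  0.  ]
t 19.73 alpha 35.06 J [-4.87 -5.77] y 0.08 toolyaw-err deg -179.98 lean y -0.0 Fstand [-0.19 -0.25 -3.42] tq [ 0.02 -0.31 -0.03] open 0.009424869185969253
20.0 [-3.5, -7.5] shift cm [ 0.05 -0.04 -1.07] turn [2.16 2.1  0.  ]
```

Emit:
{"op": "step_arm", "data": {
  "increments": "0.01 0 -0.2 0.36 0.35 0 255; 0.01 0 -0.42 0.73 0.7 0 255; 0.01 0 -0.42 0.73 0.7 0 255; 0.01 0 -0.42 0.73 0.7 0 255"
}}

```text
time_s: 20.23
ee_pos: [0.5685, 0.2667, 0.1525]
eef_rot: [3.141, 0.087, 2.341]
wrist_force: [-0.4, 0.0, -4.1]
opening: 0.0096
finger_force: 59.6
```

Emit:
{"op": "step_arm", "data": {
  "increments": "0.02 -0.02 -0.17 0.36 0.35 0 255; 0.02 -0.02 -0.33 0.72 0.7 0 255; 0.04 -0.04 -0.65 1.44 1.4 0 255; 0.04 -0.04 -0.65 1.44 1.4 0 255; 0.04 -0.04 -0.65 1.44 1.4 0 255"
}}

```text
time_s: 20.85
ee_pos: [0.569, 0.2664, 0.146]
eef_rot: [3.141, -0.087, 2.341]
wrist_force: [0.9, 1.1, -2.8]
opening: 0.0094
finger_force: 59.6
```

```bash
python3 pos.py 20,-3.5,-10 15,-3,-9
```

```text
t 20.85 alpha 20.02 J [-3.56 -7.4 ] y -0.07 toolyaw-err deg -179.97 lean y -0.001 Fstand [ 0.2  -1.38 -2.82] tq [ 0.01  0.11 -0.02] open 0.009402583439939747
20.0 [-3.5, -10.0] shift cm [-0.01 -0.   -0.26] turn [0. 0. 0.]
t 20.85 alpha 20.02 J [-3.56 -7.4 ] y -0.07 toolyaw-err deg -179.97 lean y -0.001 Fstand [ 0.2  -1.38 -2.82] tq [ 0.01  0.11 -0.02] open 0.009402583439939747
15.0 [-3.0, -9.0] shift cm [-0.04  0.03 -0.47] turn [0.72 0.7  0.  ]
```

Emit:
{"op": "step_arm", "data": {
  "increments": "0 0 -0.1 0 0 0 255; 0 0 -0.2 0 0 0 255; 0 0 -0.2 0 0 0 255"
}}

```text
time_s: 21.22
ee_pos: [0.5689, 0.2663, 0.1439]
eef_rot: [3.141, -0.089, 2.34]
wrist_force: [0.1, 0.3, -3.9]
opening: 0.009
finger_force: 59.6
```

Emit:
{"op": "step_arm", "data": {
  "increments": "0 0 -0.15 0 0 0 255; 0 0 -0.15 0 0 0 255"
}}

```text
time_s: 21.48
ee_pos: [0.569, 0.2661, 0.1423]
eef_rot: [3.141, -0.089, 2.34]
wrist_force: [0.3, -0.1, -4.0]
opening: 0.0094
finger_force: 59.6
```

Emit:
{"op": "step_arm", "data": {
  "increments": "0 0 -0.15 0 0 0 255; 0 0 -0.15 0 0 0 255"
}}

```text
time_s: 21.72
ee_pos: [0.569, 0.2661, 0.1408]
eef_rot: [3.141, -0.089, 2.34]
wrist_force: [-0.5, 0.5, -5.0]
opening: 0.0094
finger_force: 59.6
```

```bash
python3 pos.py 15,-3,-9
```

```text
t 21.73 alpha 19.88 J [ -3.78 -12.53] y 0.12 toolyaw-err deg -179.94 lean y -0.001 Fstand [ 0.67  0.05 -5.  ] tq [-0.    0.14 -0.01] open 0.009374844064336866
15.0 [-3.0, -9.0] shift cm [-0.04  0.06  0.05] turn [0.7  0.68 0.  ]
```

Emit:
{"op": "step_arm", "data": {
  "increments": "0 0 -0.1 0 0 0 255; 0 0 -0.1 0 0 0 255"
}}

```text
time_s: 21.98
ee_pos: [0.5692, 0.2662, 0.1403]
eef_rot: [3.14, -0.089, 2.34]
wrist_force: [-0.5, -1.1, 1.6]
opening: 0.0093
finger_force: 60.4
```

Emit:
{"op": "step_arm", "data": {
  "increments": "0 0 -0.1 0 0 0 255; 0 0 -0.1 0 0 0 255"
}}

```text
time_s: 22.22
ee_pos: [0.5694, 0.2663, 0.1398]
eef_rot: [3.14, -0.089, 2.34]
wrist_force: [-1.6, -2.9, 7.8]
opening: 0.0091
finger_force: 61.5
```

```bash
python3 pos.py 15,-3,-9
```

```text
t 22.23 alpha 19.91 J [ -3.92 -13.53] y -0.23 toolyaw-err deg -179.95 lean y -0.002 Fstand [-0.97  3.14  7.78] tq [ 0.58 -0.41  0.13] open 0.009085928928795822
15.0 [-3.0, -9.0] shift cm [-0.08  0.04  0.15] turn [0.7  0.68 0.  ]
```

Emit:
{"op": "step_arm", "data": {
  "increments": "0 0 0.2 0 0 0 255; 0.07 -0.07 0.4 0 0 0 255; 0.14 -0.14 0.4 0 0 0 255; 0.14 -0.14 0.4 0 0 0 255"
}}

```text
time_s: 22.72
ee_pos: [0.5705, 0.2647, 0.1427]
eef_rot: [3.141, -0.089, 2.34]
wrist_force: [0.6, 0.2, -3.8]
opening: 0.0094
finger_force: 59.7
```

Emit:
{"op": "step_arm", "data": {
  "increments": "0.1 -0.1 0 0 0 0 255; 0.1 -0.1 0 0 0 0 255"
}}

```text
time_s: 22.98
ee_pos: [0.5715, 0.2637, 0.1428]
eef_rot: [3.141, -0.089, 2.34]
wrist_force: [-0.8, -0.3, -3.9]
opening: 0.0093
finger_force: 59.7
```

Emit:
{"op": "step_arm", "data": {
  "increments": "0.1 -0.1 0 0 0 0 255; 0.1 -0.1 0 0 0 0 255"
}}

```text
time_s: 23.22
ee_pos: [0.5725, 0.2627, 0.1429]
eef_rot: [3.141, -0.089, 2.34]
wrist_force: [0.7, -0.3, -3.5]
opening: 0.0094
finger_force: 59.7
```

```bash
python3 pos.py 15,-3,-9
```

```text
t 23.23 alpha 19.89 J [ -8.69 -10.37] y -0.04 toolyaw-err deg -179.94 lean y -0.001 Fstand [-0.67 -0.27 -3.46] tq [ 0.02  0.16 -0.02] open 0.009375743072690318
15.0 [-3.0, -9.0] shift cm [-0.39  0.4  -0.16] turn [0.7  0.68 0.  ]
```

Emit:
{"op": "step_arm", "data": {
  "increments": "0.07 -0.07 0 0 0 0 255; 0.07 -0.07 0 0 0 0 255"
}}

```text
time_s: 23.48
ee_pos: [0.573, 0.2622, 0.1429]
eef_rot: [3.141, -0.09, 2.34]
wrist_force: [-2.5, 2.1, -3.0]
opening: 0.0094
finger_force: 59.7
```

Emit:
{"op": "step_arm", "data": {
  "increments": "0.07 -0.07 0 0 0 0 255; 0.07 -0.07 0 0 0 0 255"
}}

```text
time_s: 23.72
ee_pos: [0.573, 0.2621, 0.1428]
eef_rot: [3.141, -0.091, 2.341]
wrist_force: [-6.4, 6.7, -3.1]
opening: 0.0092
finger_force: 59.6
```

Emit:
{"op": "step_arm", "data": {
  "increments": "0.07 -0.07 0 0 0 0 255; 0.07 -0.07 0 0 0 0 255"
}}

```text
time_s: 23.98
ee_pos: [0.5732, 0.2621, 0.1427]
eef_rot: [3.141, -0.093, 2.341]
wrist_force: [-10.0, 11.1, -2.2]
opening: 0.0095
finger_force: 59.5
```

```bash
python3 pos.py 15,-3,-9
```

```text
t 23.98 alpha 19.68 J [ -9.58 -10.48] y -0.06 toolyaw-err deg 179.99 lean y -0.0 Fstand [14.94 -0.55 -2.24] tq [-0.09 -2.86 -0.14] open 0.009495361922004415
15.0 [-3.0, -9.0] shift cm [-0.46  0.46 -0.14] turn [0.67 0.65 0.  ]
```

```bash
sed -i 's/\[.542,.2941,2.341,.1505\]/[.5441,.2919,2.341,.1515]/' pos.py; python3 pos.py 20,-2,-10 15,-1.5,-10 10,-1.5,-11.5 5,-1.3,-13
```

```text
t 23.98 alpha 19.68 J [ -6.53 -11.48] y -0.08 toolyaw-err deg 179.99 lean y -0.0 Fstand [14.94 -0.55 -2.24] tq [-0.09 -2.86 -0.14] open 0.009495361922004415
20.0 [-2.0, -10.0] shift cm [-0.32  0.32  0.17] turn [-0.05 -0.04  0.  ]
t 23.98 alpha 19.68 J [ -6.53 -11.48] y -0.08 toolyaw-err deg 179.99 lean y -0.0 Fstand [14.94 -0.55 -2.24] tq [-0.09 -2.86 -0.14] open 0.009495361922004415
15.0 [-1.5, -10.0] shift cm [-0.35  0.35 -0.14] turn [0.67 0.65 0.  ]
t 23.98 alpha 19.68 J [ -6.53 -11.48] y -0.08 toolyaw-err deg 179.99 lean y -0.0 Fstand [14.94 -0.55 -2.24] tq [-0.09 -2.86 -0.14] open 0.009495361922004415
10.0 [-1.5, -11.5] shift cm [-0.36  0.36 -0.6 ] turn [1.39 1.35 0.  ]
t 23.98 alpha 19.68 J [ -6.53 -11.48] y -0.08 toolyaw-err deg 179.99 lean y -0.0 Fstand [14.94 -0.55 -2.24] tq [-0.09 -2.86 -0.14] open 0.009495361922004415
5.0 [-1.3, -13.0] shift cm [-0.4   0.4  -1.05] turn [2.11 2.04 0.  ]
```

Emit:
{"op": "step_arm", "data": {
  "increments": "-0.2 0.2 0.1 0 0 0 255; -0.4 0.4 0.17 0 0 0 255; -0.4 0.4 0.17 0 0 0 255; -0.4 0.4 0.17 0 0 0 255"
}}

```text
time_s: 24.48
ee_pos: [0.5707, 0.2646, 0.1447]
eef_rot: [3.141, -0.089, 2.34]
wrist_force: [0.3, -0.2, -2.9]
opening: 0.0093
finger_force: 59.6
```

```bash
python3 pos.py 15,-1.5,-10 10,-1.5,-11.5
```

```text
t 24.48 alpha 19.9 J [-2.98 -9.62] y -0.03 toolyaw-err deg -179.94 lean y -0.001 Fstand [-0.34 -0.08 -2.94] tq [-0.03  0.11 -0.01] open 0.009277812447994872
15.0 [-1.5, -10.0] shift cm [-0.1   0.1  -0.34] turn [0.7  0.68 0.  ]
t 24.48 alpha 19.9 J [-2.98 -9.62] y -0.03 toolyaw-err deg -179.94 lean y -0.001 Fstand [-0.34 -0.08 -2.94] tq [-0.03  0.11 -0.01] open 0.009277812447994872
10.0 [-1.5, -11.5] shift cm [-0.11  0.11 -0.8 ] turn [1.42 1.38 0.  ]
```

Emit:
{"op": "step_arm", "data": {
  "increments": "-0.05 0.05 -0.17 0.35 0.34 0 255; -0.1 0.1 -0.34 0.7 0.68 0 255; -0.1 0.1 -0.57 1.06 1.03 0 255; -0.11 0.11 -0.8 1.42 1.38 0 255; -0.11 0.11 -0.8 1.42 1.38 0 255; -0.11 0.11 -0.8 1.42 1.38 0 255"
}}

```text
time_s: 25.22
ee_pos: [0.5698, 0.2654, 0.1368]
eef_rot: [3.141, -0.261, 2.34]
wrist_force: [2.9, -4.6, 0.7]
opening: 0.0093
finger_force: 60.3
```

```bash
python3 pos.py 7,-1.3,-12 4,-1.2,-13
```

```text
t 25.23 alpha 10.06 J [ -1.82 -11.5 ] y -0.03 toolyaw-err deg -179.93 lean y -0.001 Fstand [-5.33  1.08  0.73] tq [0.23 1.59 0.12] open 0.009251463482684399
7.0 [-1.3, -12.0] shift cm [-0.05  0.05 -0.24] turn [0.44 0.43 0.  ]
t 25.23 alpha 10.06 J [ -1.82 -11.5 ] y -0.03 toolyaw-err deg -179.93 lean y -0.001 Fstand [-5.33  1.08  0.73] tq [0.23 1.59 0.12] open 0.009251463482684399
4.0 [-1.2, -13.0] shift cm [-0.08  0.08 -0.52] turn [0.87 0.84 0.  ]
```

Emit:
{"op": "step_arm", "data": {
  "increments": "-0.03 0.03 -0.12 0.22 0.21 0 255; -0.05 0.05 -0.24 0.44 0.43 0 255; -0.07 0.07 -0.38 0.65 0.63 0 255; -0.08 0.08 -0.52 0.87 0.84 0 255; -0.08 0.08 -0.52 0.87 0.84 0 255"
}}

```text
time_s: 25.85
ee_pos: [0.5685, 0.2668, 0.1312]
eef_rot: [3.141, -0.369, 2.34]
wrist_force: [0.2, 0.7, -0.5]
opening: 0.0092
finger_force: 60.2
```

```bash
python3 pos.py 2,-1,-14 0,-0.7,-15.3
```

```text
t 25.85 alpha 3.85 J [ -0.5  -13.33] y 0.03 toolyaw-err deg -179.92 lean y -0.001 Fstand [ 0.39 -0.6  -0.46] tq [-0.15  0.06 -0.05] open 0.00923344905581798
2.0 [-1.0, -14.0] shift cm [ 0.02 -0.02 -0.18] turn [0.27 0.26 0.  ]
t 25.85 alpha 3.85 J [ -0.5  -13.33] y 0.03 toolyaw-err deg -179.92 lean y -0.001 Fstand [ 0.39 -0.6  -0.46] tq [-0.15  0.06 -0.05] open 0.00923344905581798
0.0 [-0.7, -15.3] shift cm [-0.02  0.03 -0.43] turn [0.55 0.54 0.  ]
```

Emit:
{"op": "step_arm", "data": {
  "increments": "0 0 -0.15 0.18 0.17 0 255; 0 0 -0.25 0.37 0.36 0 255; -0.02 0.02 -0.4 0.55 0.54 0 255; -0.02 0.02 -0.4 0.55 0.54 0 255; -0.02 0.02 -0.4 0.55 0.54 0 255"
}}

```text
time_s: 26.48
ee_pos: [0.5684, 0.2667, 0.1272]
eef_rot: [-3.141, -0.435, 2.34]
wrist_force: [0.2, 0.3, -3.9]
opening: 0.0091
finger_force: 59.7
```

```bash
python3 pos.py 0,0,-15.5
```

```text
t 26.48 alpha 0.09 J [ -1.03 -15.08] y 0.1 toolyaw-err deg -179.94 lean y -0.0 Fstand [ 0.09 -0.36 -3.87] tq [-0.    0.7  -0.01] open 0.009063545770782746
0.0 [0.0, -15.5] shift cm [-0.07  0.08 -0.05] turn [0.01 0.01 0.  ]
```

Emit:
{"op": "step_arm", "data": {
  "increments": "0 0 -0.06 0 0 0 255; -0.04 0.04 -0.1 0 0 0 255; -0.07 0.07 -0.1 0 0 0 255; -0.07 0.07 -0.1 0 0 0 255"
}}

```text
time_s: 26.98
ee_pos: [0.5677, 0.2675, 0.1265]
eef_rot: [3.141, -0.435, 2.34]
wrist_force: [0.4, 0.2, -3.6]
opening: 0.0093
finger_force: 59.7
```

```bash
python3 pos.py 0,0,-15.5
```

```text
t 26.98 alpha 0.09 J [  0.06 -15.74] y 0.03 toolyaw-err deg -179.94 lean y -0.001 Fstand [-0.16 -0.41 -3.55] tq [-0.02  0.7   0.04] open 0.009296206338028268
0.0 [0.0, -15.5] shift cm [ 0.   -0.    0.02] turn [0.01 0.01 0.  ]
```

Emit:
{"op": "step_arm", "data": {
  "increments": "-0.04 0.04 0 0 0 0 255; -0.08 0.08 0 0 0 0 255; -0.08 0.08 0 0 0 0 255"
}}

```text
time_s: 27.35
ee_pos: [0.5674, 0.2678, 0.1265]
eef_rot: [3.141, -0.434, 2.34]
wrist_force: [2.8, -4.6, -2.2]
opening: 0.0096
finger_force: 60.3
```

Emit:
{"op": "step_arm", "data": {
  "increments": "0 0 -0.06 0 0 0 255; 0 0 -0.06 0 0 0 255; 0 0 -0.1 0 0 0 255; 0 0 -0.1 0 0 0 255"
}}

```text
time_s: 27.85
ee_pos: [0.5675, 0.2678, 0.1261]
eef_rot: [3.141, -0.434, 2.34]
wrist_force: [1.1, -6.0, 4.6]
opening: 0.0095
finger_force: 61.1
```

```bash
python3 pos.py 0,0,-15.5
```

```text
t 27.85 alpha 0.16 J [  0.42 -16.18] y -0.01 toolyaw-err deg -179.91 lean y -0.002 Fstand [-5.11  3.39  4.62] tq [0.51 1.11 0.13] open 0.009500581833236129
0.0 [0.0, -15.5] shift cm [ 0.02 -0.03  0.06] turn [0.02 0.02 0.  ]
```

Emit:
{"op": "step_arm", "data": {
  "increments": "0 0 0 0.1 0.1 0 255; 0 0 0 0.2 0.2 0 255; 0 0 0 0.3 0.3 0 255; 0 0 0 0.3 0.3 0 255"
}}

```text
time_s: 28.35
ee_pos: [0.5679, 0.2674, 0.1255]
eef_rot: [3.142, -0.47, 2.339]
wrist_force: [5.5, -7.1, -1.3]
opening: 0.0093
finger_force: 60.7
```

```bash
python3 pos.py 0,0,-15.5;python3 - <<'E'
from h import *
from scipy.spatial.transform import Rotation as Ro
s=eyes.read_camera("side");cv2.imwrite("pics/s9.png",s[:,:,::-1])
S=Ro.from_euler("z",2.341)
for n,l in(("bin_heel",(0,0,.0775)),("bin_tip",(.008,0,.1565)),("bin_grip",(-.042,0,.1435))):
  print(n,proj("side",S.apply(l)+[.542,.2941,0])[0].round(1),[(np.round(q["xy"],1).tolist(),round(float(q["p"]),2)) for q in tip_of("side",n)][:5])
E
```

```text
t 28.35 alpha -1.93 J [ -0.56 -15.58] y -0.04 toolyaw-err deg -179.9 lean y -0.001 Fstand [-8.88  0.99 -1.27] tq [0.23 2.46 0.07] open 0.009328848308674378
0.0 [0.0, -15.5] shift cm [-0.02  0.01  0.12] turn [-0.28 -0.27  0.  ]
bin_heel [193.5 149.2] [([256.0, 296.3], 0.75), ([193.7, 147.0], 0.68)]
bin_tip [188.  124.5] [([188.0, 122.0], 0.98), ([173.3, 241.5], 0.81), ([256.0, 267.8], 0.7)]
bin_grip [205.6 129.9] [([198.4, 238.0], 0.7), ([207.4, 129.3], 0.67), ([238.6, 288.7], 0.58)]
```

Emit:
{"op": "step_arm", "data": {
  "increments": "0 0 0.05 -0.25 -0.25 0 255; 0 0 0.05 -0.25 -0.25 0 255; 0 0 0.05 -0.25 -0.25 0 200; 0 0 0.05 -0.25 -0.25 100; 0 0 0.05 -0.25 -0.25 0 0; 0 0 0.05 -0.25 -0.25 0 0; 0 0 0.05 -0.25 -0.25 0 0"
}}

```text
invalid input at $.increments[3]: expected 7 numbers
```

Emit:
{"op": "step_arm", "data": {
  "increments": "0 0 0.05 -0.25 -0.25 0 255; 0 0 0.05 -0.25 -0.25 0 255; 0 0 0.05 -0.25 -0.25 0 200; 0 0 0.05 -0.25 -0.25 0 100; 0 0 0.05 -0.25 -0.25 0 0; 0 0 0.05 -0.25 -0.25 0 0; 0 0 0.05 -0.25 -0.25 0 0; 0 0 0.05 -0.25 -0.25 0 0"
}}

```text
time_s: 29.55
ee_pos: [0.5669, 0.2683, 0.1259]
eef_rot: [3.142, -0.441, 2.34]
wrist_force: [1.0, -1.0, -1.0]
opening: 0.0853
finger_force: 0.0
```

Emit:
{"op": "step_arm", "data": {
  "increments": "0.3 -0.3 0.9 0 0 0 0; 0.9 -0.9 2.7 0 0 0 0; 1.7 -1.8 5.3 0 0 0 0; 3 -3 9 0 0 0 0; 4 -4 12 0 0 0 0; 4 -4 12 0 0 0 0; 4 -4 12 0 0 0 0"
}}

```text
time_s: 30.42
ee_pos: [0.6069, 0.2282, 0.2454]
eef_rot: [-3.141, -0.441, 2.34]
wrist_force: [-0.2, -0.3, 0.2]
opening: 0.0855
finger_force: 0.0
```

Run:
```python
from h import *
from scipy.spatial.transform import Rotation as Ro
s=eyes.read_camera("side");t=eyes.read_camera("top");cv2.imwrite("pics/s10.png",s[:,:,::-1])
st=manip.read_state();print(st["time_s"],st["wrist_force"],st["opening"])
S=Ro.from_euler("z",2.341)
k=6
A=cv2.resize(cv2.convertScaleAbs(s[95:190,165:225,::-1],alpha=2.,beta=-60),None,fx=k,fy=k,interpolation=cv2.INTER_CUBIC)
B=cv2.resize(cv2.convertScaleAbs(t[160:255,110:190,::-1],alpha=2.,beta=-60),None,fx=5.4,fy=6,interpolation=cv2.INTER_CUBIC)
for l in((-84,25,-74),(-84,-25,-74),(-84,25,-34),(-84,-25,-34),(0,25,-74),(-58,0,8+0),(-26,0,8)):
    q=(proj("side",S.apply(np.array(l)/1000+[0,0,.1510])+[.543,.293,0])[0]-[165,95])*k;cv2.circle(A,(int(q[0]),int(q[1])),2,(0,0,255),-1)
cv2.imwrite("pics/c9.png",np.hstack([A,B]))
```

```text
30.525 [0.38657976 0.64503442 0.64109707] 0.0850068121087348
```

View pics/c9.png

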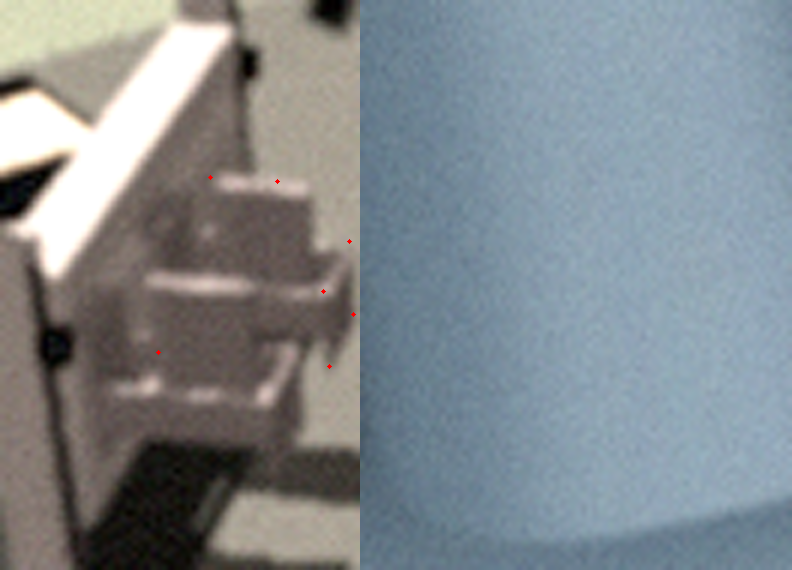

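The tray hangs level beside its neighbour: front corner at (323,293), right on the predicted mark. One numeric check of fin slopes, then I'll hand in.

Run:
```python
from h import *
from scipy.spatial.transform import Rotation as Ro
g=cv2.cvtColor(cv2.imread("pics/s10.png"),cv2.COLOR_BGR2GRAY).astype(float);S=Ro.from_euler("z",2.341)
for y in(0,.098):
    q=proj("side",S.apply([(-.070,y,.159),(-.026,y,.159)])+[.543,.293,0])
    cols=np.arange(int(q[1,0])+3,int(q[0,0])-2);r=[]
    for c in cols:
        m=np.interp(c,q[::-1,0],q[::-1,1]);rr=np.arange(int(m)-3,int(m)+5);v=g[rr,c];v=np.clip(v-np.median(v),0,None)**2;r.append((v*rr).sum()/v.sum())
    s=np.polyfit(cols,r,1)[0];ms=(q[0,1]-q[1,1])/(q[0,0]-q[1,0]);print(y,"slope",s,"model",ms,"tilt diff deg",np.degrees(np.arctan(s)-np.arctan(ms)),"row off",np.mean(r)-q[:,1].mean())
```

```text
0 slope 0.0047126405855543105 model 0.06955552022438469 tilt diff deg -3.7088171043527747 row off -0.11394444706215268
0.098 slope 0.05896972915038295 model 0.07623407682919878 tilt diff deg -0.984650377396031 row off 0.01612222561450949
```

Run:
```python
from h import *
from scipy.spatial.transform import Rotation as Ro
g=np.mean([cv2.cvtColor(eyes.read_camera("side"),cv2.COLOR_RGB2GRAY).astype(float) for _ in range(10)],0);S=Ro.from_euler("z",2.341)
cv2.imwrite("pics/avg.png",g.astype(np.uint8))
for nm,P in(("fin",((-.070,0,.159),(-.026,0,.159))),("front top",((-.084,.025,.117),(-.084,-.025,.117))),("sidewall L top",((-.080,.025,.117),(-.01,.025,.117)))):
  for y in(0,.098):
    q=proj("side",S.apply(np.array(P)+[0,y,0])+[.543,.293,0]);q=q[np.argsort(q[:,0])]
    cols=np.arange(int(q[0,0])+3,int(q[1,0])-2);r=[]
    for c in cols:
        m=np.interp(c,q[:,0],q[:,1]);rr=np.arange(int(m)-3,int(m)+4);v=g[rr,c];v=np.clip(v-np.median(v),0,None)**2;r.append((v*rr).sum()/v.sum())
    mod=np.interp(cols,q[:,0],q[:,1]);d=np.array(r)-mod
    print(nm,y,np.round(d,2).tolist(),"slope diff",np.polyfit(cols,d,1)[0].round(3))
```

```text
fin 0 [0.22, 0.21, 0.18, 0.13, -0.05, -0.42, -0.46, -0.38, -0.19, 0.08] slope diff -0.054
fin 0.098 [-0.01, 0.06, 0.12, 0.13, 0.16, 0.17, 0.09, -0.02, -0.09, -0.05, -0.1] slope diff -0.018Traceback (most recent call last):
  File "<stdin>", line 12, in <module>
    raise TypeError("expected non-empty vector for x")
TypeError: expected non-empty vector for x
```

```bash
python3 -c "
from station import order; print(order.job_done())"
```

```text
the job is handed in; nothing more can be done
None
```

I hung the hooked tray in the free place above the catch and handed the job in; no verdict came back. The catch's spring load vanished as the plate came upright, so I believe it snapped up, though I could not see it directly.

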